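Fit a fuse from the gravity dispenser into the clips of the open power unit

ROBOT

A 6-joint arm with a two-finger parallel gripper is mounted at the origin on a cart in front of the work surface, level with it; the furniture and walls round the work are solid. World frame = base frame: x ahead of the robot, y to its left, z up, the work surface at z = 0. Lengths are in mm, angles in rad, forces in N, time in s.
With the tool pointing down it reaches from about 375 to 825 mm from the base axis. Payload 5.5 kg.
Tool frame: the origin (TCP) lies at the very end of the fingers, on their centre line; the grasp point (between the pads) lies 19 mm behind it; z points along the fingers, y is the direction in which the jaws open and shut (so a half turn about z gives the same grasp; the last joint's range is limited). The gripper opens to 85 mm and grips with 20 to 120 N. Pads are 22 mm wide; open, the fingers measure 114 mm over their backs; the gripper's body (76 mm by 85 mm) begins 54 mm behind the grasp point. The pads swing forward as they close: fully open they stand 13 mm farther back than shut.
Start: joints at [1.263, 0.314, -0.047, 1.21, 0, 1.571], TCP at [181.774, 571.798, 198.599] pointing down, gripper open.
Joint ranges: [-2.67, 2.67], [-0.69, 1.73], [-1.03, 1.25], [-2.08, 2.16], [-1.42, 1.45], [-3.14, 3.14]. Speed limits (rad/s): [2.39, 2.39, 3.01, 3.14, 3.14, 3.14].

INTERFACE

Orientations are given as a 3x3 rotation matrix whose columns are the frame's x, y, z axes.
In Python, from cell import arm gives the robot as it stands.
- The arm moves only by the tool jog_arm, never from a script. Its argument "series" is a list of rows, each an object with "dp": the shift along the tool's x, y, z in m, a list of three; "turn": the turn, a rotation vector about the tool's x, y, z in degrees, a list of three; "gripper": the opening, from -1 (shut) to 1 (fully open). A call has 1 to 12 rows; each row shifts and turns the pose as measured when the row begins, along the tool's axes as they then stand; what a row does not reach is not made up. A row lasts 1/10 s, in which the tool goes at most 50 mm and 8.59 degrees, less where a joint would pass 70% of its speed; a pose out of reach is approached as far as the arm can. A call with a gripper value outside its range is refused whole. The fingers move at their own pace and stop on an object; "squeeze" is the grip in N (left out, the last holds). Time passes only in rows, so rows that do not move let the fingers close. It gives the time, the measured TCP pose, the force and the opening at its end, in the units of the state.
- arm.sense(): the state, without advancing time (a new reading comes with each control period).
- arm.snapshot(name): name is "scene" or "side" or "wrist"; returns a dict with "pixels" (420x560x3 uint8, blue, green, red), "fovy" (degrees; the focal length in pixels is half the picture's height over the tangent of half this angle, whatever the lens; pixels are square), "cx", "cy" (the principal point, pixels), "xyz" and "rotation" of the camera in the world; the wrist camera has in their place "T_tool_cam" (4x4, takes a point from camera to tool coordinates, whose origin is the TCP and whose axes are the flange's). Camera axes: x right, y down, z forward; pixel columns grow to the right and rows downward; lengths in mm; the calibration is good to about 2 mm. The wrist camera is an equidistant fisheye: a pixel r from the principal point sees the ray r / f radians off the axis. A picture is of the moment at which its call begins: read the wrist's pose just before it. There is no depth.
- arm.sign_off(): hands the job in, once; it reports no verdict.
The state is a dict: "t": time; "joints": joint angles; "joint_vel": joint speeds; "joint_torque": joint torques, N m; "ee_pos": TCP position; "eef_rot": TCP orientation; "force": force on the tool from outside, world axes, zero at the start; "torque": the same for the moment, N m; "grip_width": finger opening in mm.
Only numpy, scipy, OpenCV 4.12 (cv2) and the standard library are available. Lean on these libraries where they do the work, as an engineer would, in place of code of your own. Each camera call takes 0.05 s, during which the arm holds its last target.

TASK

The open power unit on the bench has no fuse. Take the end fuse, the one resting against the stop at the bottom of the two-tier gravity dispenser, so that the next fuse rolls down to the stop, and press it into the pair of brass spring clips on the unit until both ends have snapped fully home and it lies level and centred between them. Keep the other fuses in the dispenser, do not disturb the other things on the bench, and let go of the fuse.

Things in the scene. Friction and masses are not known exactly. Their poses are not given: they have to be found in the camera images.
- fuse_rack: Fixed two-tier gravity dispenser of bare sheet metal, 160 mm deep, 84 wide, 151 high, left of the power unit; varies in place and yaw. Origin on the table under the stopped fuse; x to its back, y across it (along the fuses), z up. Exit looks to -x. Fuses lie side by side on the lower track, which falls 18 degrees to -x and ends in a low lip.
- rack_stop (a point): Centre of a fuse lying at the stop, 45 mm above the table; axes as fuse_rack. Up to x = 30 mm the track is a bare tongue 44 mm wide: the ends of the stopped fuse stand out 8 mm on both sides with open air beside them, down to a base plate 3 mm thick. Side guides (69 mm over all) start at x = 32 mm. The fuse must rise about 10 mm square to the track to pass the lip.
- rack_overhang (a point): Middle of the front edge of the upper loading ramp, which hangs over the exit: 6 mm behind and 82 mm above rack_stop, 69 mm wide, ramp 2 mm thick, its side walls up to 24 mm higher. A gripper cannot come straight down on the stopped fuse: it has to lean towards -x of fuse_rack, 30 to 45 degrees from vertical, fingers pointing down and to the back.
- fuse_1_center (a point): Centre of the fuse at the stop at the start: the one to fit. White barrel, steel end caps 14 mm long, 27 mm diameter, 60 mm long, 90 g; each end has a flat boss 20 mm wide, 2 mm proud (within the 60). y is its axis; it rolls about y, so x and z point anywhere. Grip it by its two ends (60 mm); its side touches the next fuse.
- fuse_2_center (a point): Centre of fuse number 2 up the track at the start, same kind as fuse_1, 27 mm farther up than the one below; it follows by gravity when that is taken.
- fuse_3_center (a point): Centre of fuse number 3 up the track at the start, same kind as fuse_1, 27 mm farther up than the one below; it follows by gravity when that is taken.
- fuse_4_center (a point): Centre of fuse number 4 up the track at the start, same kind as fuse_1, 27 mm farther up than the one below; it follows by gravity when that is taken.
- fuse_5_center (a point): Centre of fuse number 5 up the track at the start, same kind as fuse_1, 27 mm farther up than the one below; it follows by gravity when that is taken.
- power_unit: Fixed grey power unit, its cover removed: a flat box 124 mm (x) by 176 (y) by 36 high with a black fuse base on top. Origin on the table under its centre; x to its back, y along the fuse, z up. Varies in place and yaw. Apart from the clips, nothing within 60 mm of its middle is higher than 54 mm over the table; four brass pillars at x +-48, y +-74 mm are 45 high.
- clip_seat (a point): Where the centre of the fitted fuse must lie: 82 mm above the table, midway between the two brass spring clips; axes as power_unit, fuse axis along y. The clips stand at y = +-21 mm, each 8 mm wide, and grip the end caps from both sides in x. The fuse's ends stand 5 mm clear outside them, so it can be pressed in while held by its ends; screw heads below the ends reach 54 mm over the table.
- clip_mouth (a point): Middle of the clips' flared mouths, 17 mm above clip_seat, 39 mm wide in x, open upwards. Pressed straight down, a level fuse meets the spring noses with its centre 15 mm above the seat, needs about 10 N in all, most at 10 to 14 mm above it, then snaps down onto a solid seat. An end not snapped stays up to 15 mm too high.
- optic_box_2: Bystander: small black box with a pale label, behind the power unit, 45 x 45 x 23 mm; loose.
- steel_post_holder: Bystander: small upright steel post holder, 24 x 31 x 45 mm; loose.
- hex_key: Bystander: black hex key lying flat, 93 x 31 x 6 mm; loose.
- optic_box_10: Bystander: small tan box on the right, 45 x 55 x 21 mm; loose.
- flip_mount_1: Bystander: black square lens mount on the right, 39 x 40 x 40 mm; loose.
Things that resemble listed ones, but are neither listed nor needed, are in the scene too. Leave any purple or turquoise look-alike of the part that bears fuse_1_center alone.

How it is judged (in metres and radians):
On the way:
1. the end fuse has left the dispenser and the next one has rolled to the stop (distance between fuse_1_center and rack_stop above 0.06 m and distance between fuse_2_center and rack_stop below 0.008 m), for 0.2 s.
At the end, for the whole second after the job is handed in: Fuse 1 is snapped home in both clips and released: centre within 3 mm of the seat in height and across, 6 mm along its axis, axis within 0.06 rad of the clips' line. Fuse 2 lies at the stop (within 8 mm), fuses 3 to 5 in a row behind it (centres under 33 mm apart) (x of fuse_1_center in the frame of clip_seat between -0.003 and 0.003 m and y of fuse_1_center in the frame of clip_seat between -0.006 and 0.006 m and z of fuse_1_center in the frame of clip_seat between -0.003 and 0.003 m and angle between the y axis of fuse_1_center and the y axis of clip_seat, either way round below 0.06 rad and distance between fuse_2_center and rack_stop below 0.008 m and distance between fuse_3_center and fuse_2_center below 0.033 m and distance between fuse_4_center and fuse_3_center below 0.033 m and distance between fuse_5_center and fuse_4_center below 0.033 m); the robot touches nothing.
It fails at once if another fuse is taken out of the dispenser or knocked off its track (distance between any of fuse_2_center, fuse_3_center, fuse_4_center, fuse_5_center and rack_stop above 0.125 m or height (world z) of any of fuse_2_center, fuse_3_center, fuse_4_center, fuse_5_center below 0.035 m).
It fails at once if a bystander is pushed more than 30 mm (distance of any of optic_box_2, steel_post_holder, hex_key, optic_box_10, flip_mount_1 from where it was at the start of the episode above 0.03 m).
It also fails if it takes over 42 s, if anything falls off the work surface, if the arm or the gripper's body presses on something with over 40 N, if the wrist force passes 120 N, or if a joint passes its speed limit or range.

## Working session

There is one attempt and no reset: what is moved stays moved. The work goes in short steps, Python scripts to look and compute and a tool call to move; the robot and the scene stay as the last step left them, time stands still between calls to the robot, and variables do not carry over. Pictures are saved under pics/ and viewed, and the job is handed in when it is done.

Besides the shell and the picture viewer there is one more tool, called after ">>>" as a command line: name --argument value ..., lists and objects as JSON in quotes. jog_arm: Moves the arm, as the interface text tells. Its arguments: {"type":"object","properties":{"series":{"type":"array","items":{"type":"object","properties":{"dp":{"type":"array","items":{"type":"number"}},"turn":{"type":"array","items":{"type":"number"}},"gripper":{"type":"number"}}}},"squeeze":{"type":"number"}},"required":["series"]}

```bash
ls; mkdir -p pics
python3 - <<'E'
from cell import arm
import cv2,pickle
s=arm.sense();print(s)
d={}
for n in("scene","side","wrist"):
    p=arm.snapshot(n);d[n]=p;cv2.imwrite(f"pics/{n}0.png",p["pixels"])
    print(n,{k:v for k,v in p.items() if k!="pixels"})
pickle.dump((s,d),open("s0.pkl","wb"))
E
```

```text
pics
{'t': 0.0, 'joints': array([ 1.26300870e+00,  3.14206627e-01, -4.80477147e-02,  1.21023034e+00,
        1.31776361e-05,  1.57078913e+00]), 'joint_vel': array([-0.00039965,  0.00086909,  0.00061733, -0.00041685, -0.00011007,
        0.00216398]), 'joint_torque': array([ 7.15248370e-05, -5.39591467e+01,  3.39750731e+01,  1.93464628e-02,
        5.84620284e-05,  1.21877991e-05]), 'ee_pos': array([181.57498132, 571.20417564, 197.76000876]), 'eef_rot': array([[-9.53008313e-01,  3.02943691e-01, -5.24048270e-04],
       [ 3.02944144e-01,  9.53006962e-01, -1.60502398e-03],
       [ 1.31897616e-05, -1.68835855e-03, -9.99998575e-01]]), 'force': array([ 0.33618832,  0.31192415, -0.67340642]), 'torque': array([ 0.03943627, -0.01949906,  0.05212559]), 'grip_width': 85.4379985672445}
scene {'fovy': 45.210632843746524, 'cx': 284.4238579316003, 'cy': 217.0243988316395, 'xyz': array([-450.27930849, 1045.6162515 ,  948.9023494 ]), 'rotation': array([[-0.75754006, -0.31929062,  0.56937383],
       [-0.65236305,  0.40177661, -0.6426492 ],
       [-0.02356922, -0.85827097, -0.51265529]])}
side {'fovy': 49.03796995355806, 'cx': 274.9092108285358, 'cy': 205.2576375433453, 'xyz': array([180.93595015, 866.13187928, 831.93801836]), 'rotation': array([[-0.94910744, -0.17717561,  0.26039177],
       [-0.31447139,  0.57878231, -0.75240865],
       [-0.01740168, -0.79600241, -0.60504326]])}
wrist {'fovy': 65.70646984690485, 'cx': 279.3189969661679, 'cy': 203.533509059668, 'T_tool_cam': array([[-1.29400238e-03, -9.58566494e-01, -2.84865939e-01,
         7.33559695e+01],
       [ 9.99999158e-01, -1.26728990e-03, -2.78094537e-04,
         1.83282514e-01],
       [-9.44356209e-05, -2.84866059e-01,  9.58567327e-01,
        -1.75040969e+02],
       [ 0.00000000e+00,  0.00000000e+00,  0.00000000e+00,
         1.00000000e+00]])}
```

View pics/scene0.png

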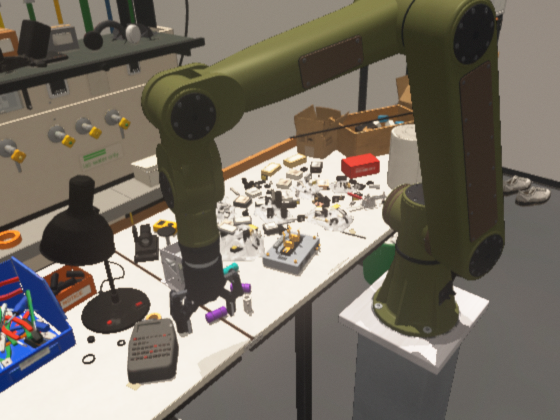

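View pics/side0.png

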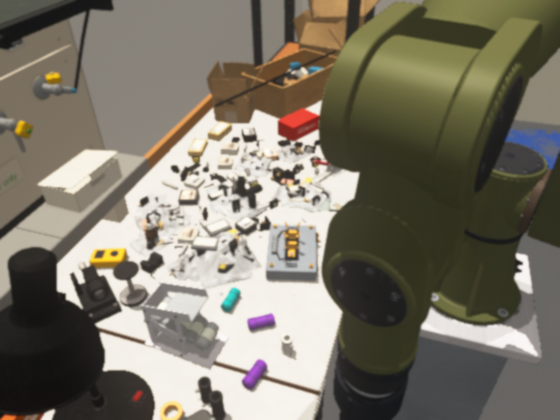

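View pics/wrist0.png

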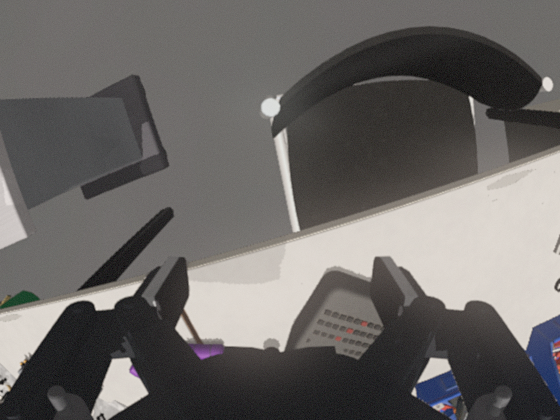

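```bash
cat > h.py <<'E'
import numpy as np,cv2,pickle
def K(p):
    f=210/np.tan(np.radians(p["fovy"])/2);return f
def ray(p,u,v,s=None):
    f=K(p)
    if "xyz" in p:
        d=np.array([(u-p["cx"])/f,(v-p["cy"])/f,1.]);return np.array(p["xyz"]),p["rotation"]@(d/np.linalg.norm(d))
    x,y=u-p["cx"],v-p["cy"];r=np.hypot(x,y);th=r/f
    d=np.array([np.sin(th)*x/max(r,1e-9),np.sin(th)*y/max(r,1e-9),np.cos(th)])
    T=p["T_tool_cam"];R=s["eef_rot"]
    return s["ee_pos"]+R@T[:3,3],R@T[:3,:3]@d
def onz(p,u,v,z,s=None):
    o,d=ray(p,u,v,s);return o+d*(z-o[2])/d[2]
def proj(p,X,s=None):
    f=K(p);X=np.asarray(X,float)
    if "xyz" in p:
        c=p["rotation"].T@(X-p["xyz"]);return np.array([p["cx"]+f*c[0]/c[2],p["cy"]+f*c[1]/c[2]])
    T=p["T_tool_cam"];R=s["eef_rot"]
    c=(R@T[:3,:3]).T@(X-s["ee_pos"]-R@T[:3,3]);r=np.hypot(c[0],c[1]);th=np.arctan2(r,c[2])
    return np.array([p["cx"]+f*th*c[0]/r,p["cy"]+f*th*c[1]/r])
def tri(rs):
    A=0;b=0
    for o,d in rs:
        M=np.eye(3)-np.outer(d,d);A=A+M;b=b+M@o
    return np.linalg.solve(A,b)
def crop(img,x0,y0,x1,y1,k,name):
    c=cv2.resize(img[y0:y1,x0:x1],None,fx=k,fy=k,interpolation=cv2.INTER_CUBIC)
    for u in range((x0//10+1)*10,x1,10):
        cv2.line(c,((u-x0)*k,0),((u-x0)*k,4 if u%50 else 12),(0,0,255),1)
        if u%20==0: cv2.putText(c,str(u),((u-x0)*k-8,20),0,.35,(0,0,255),1)
    for v in range((y0//10+1)*10,y1,10):
        cv2.line(c,(0,(v-y0)*k),(4 if v%50 else 12,(v-y0)*k),(0,0,255),1)
        if v%20==0: cv2.putText(c,str(v),(10,(v-y0)*k+4),0,.35,(0,0,255),1)
    cv2.imwrite("pics/"+name,c)
E
python3 - <<'E'
from h import *
s,d=pickle.load(open("s0.pkl","rb"))
crop(d["side"]["pixels"],130,210,330,360,4,"c1.png")
crop(d["scene"]["pixels"],150,210,330,330,4,"c2.png")
E
```

```text
(no output)
```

View pics/c1.png

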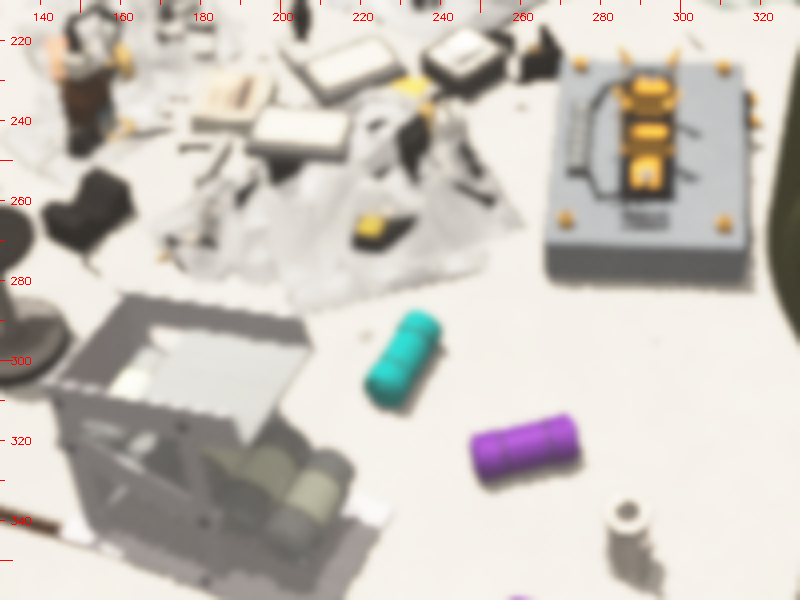

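View pics/c2.png

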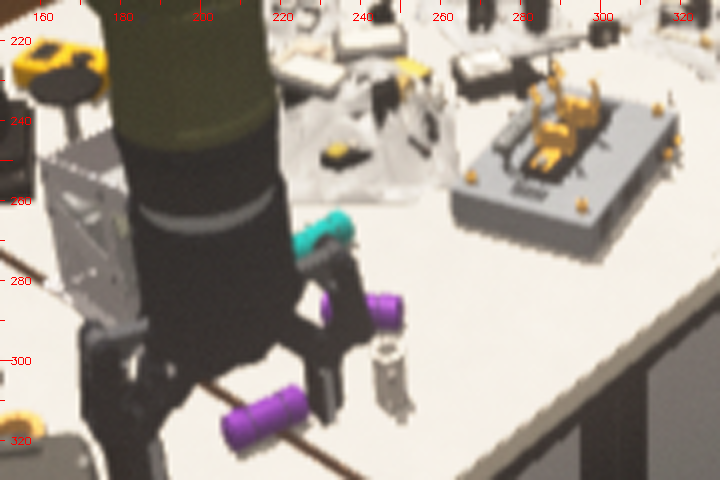

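Run:
```python
from h import *
np.set_printoptions(precision=1,suppress=True)
s,d=pickle.load(open("s0.pkl","rb"))
p=d["side"];q=d["scene"]
P=[onz(p,*u,45) for u in((275,225.5),(311,226.5),(271.5-0,264.5),(310.5,266))]
P=[onz(p,*u,45) for u in((275,225.5),(311,226.5),(271.3,264.5),(310.5,266))]
print(P)
# side pillars from crop
for u in ((275,226),(311,227),(271.5,264.5),(311,266)): print(u,onz(p,*u,45))
for u in ((268,256.5),(295.5,263.5)): print("scene",onz(q,u[0],u[1]-2.5,45) )
for n,u,z in(("f1near",(203,343),45),("f1far",(212,328),45),("baseR",(228,338),3),("baseN",(215,360),3),("wallfar front top",(207,297),151),("ramp front far",(207,297),127),("ramp near",(191,320),127),("wallfar backtop",(161,283),151),("wallnear backtop",(143,306),151)): print(n,onz(p,*u,z))
```

```text
[array([491.3, -27.7,  45. ]), array([398.5, -52. ,  45. ]), array([453.5, 114.6,  45. ]), array([362. ,  91.4,  45. ])]
(275, 226) [490.6 -25.8  45. ]
(311, 227) [398. -50.  45.]
(271.5, 264.5) [453.1 114.5  45. ]
(311, 266) [360.8  91.1  45. ]
scene [447.1 114.8  45. ]
scene [356.6  89.5  45. ]
f1near [513.9 369.8  45. ]
f1far [512. 330.  45.]
baseR [485.5 315.2   3. ]
baseN [489.9 373.8   3. ]
wallfar front top [507.6 337.6 151. ]
ramp front far [519.1 319.  127. ]
ramp near [523.8 380.9 127. ]
wallfar backtop [611.9 331.8 151. ]
wallnear backtop [615. 395. 151.]
```

```bash
cat >> h.py <<'E'
from scipy.spatial.transform import Rotation as Ro, Slerp
import json
def tool(yaw,lean):  # lean: fingers toward +x of yawed frame
    c,s=np.cos(np.radians(lean)),np.sin(np.radians(lean))
    z=np.array([s,0,-c]);y=np.array([0,1,0]);x=np.cross(y,z)
    return Ro.from_euler('z',yaw,degrees=True).as_matrix()@np.c_[x,y,z]
def plan(s,pos,R,N):
    R0=s["eef_rot"];rel=Ro.from_matrix(R0.T@R).as_rotvec()
    out=[]
    for i in range(N):
        Ri=R0@Ro.from_rotvec(rel*i/N).as_matrix()
        out.append({"dp":[round(v,4) for v in Ri.T@((np.array(pos)-s["ee_pos"])/N)/1000],"turn":[round(v,2) for v in np.degrees(rel)/N]})
    print(json.dumps(out))
E
python3 - <<'E'
from h import *
s,d=pickle.load(open("s0.pkl","rb"))
R=tool(-4,35);print(R)
plan(s,[410,350,190],R,8)
E
```

```text
[[-0.81715663  0.06975647  0.57217923]
 [ 0.05714116  0.99756405 -0.04001067]
 [-0.57357644  0.         -0.81915204]]
[{"dp": [-0.0356, -0.0177, 0.001], "turn": [-0.53, -4.36, -1.65]}, {"dp": [-0.0349, -0.0187, 0.0035], "turn": [-0.53, -4.36, -1.65]}, {"dp": [-0.034, -0.0198, 0.006], "turn": [-0.53, -4.36, -1.65]}, {"dp": [-0.0329, -0.0208, 0.0083], "turn": [-0.53, -4.36, -1.65]}, {"dp": [-0.0315, -0.0218, 0.0106], "turn": [-0.53, -4.36, -1.65]}, {"dp": [-0.03, -0.0228, 0.0127], "turn": [-0.53, -4.36, -1.65]}, {"dp": [-0.0283, -0.0238, 0.0147], "turn": [-0.53, -4.36, -1.65]}, {"dp": [-0.0264, -0.0247, 0.0165], "turn": [-0.53, -4.36, -1.65]}]
```

>>> jog_arm --series '[{"dp": [-0.036,-0.018,0.001],"turn": [-0.5,-4.4,-1.6]},{"dp": [-0.035,-0.019,0.003],"turn": [-0.5,-4.4,-1.6]},{"dp": [-0.034,-0.02,0.006],"turn": [-0.5,-4.4,-1.6]},{"dp": [-0.033,-0.021,0.008],"turn": [-0.5,-4.4,-1.6]},{"dp": [-0.032,-0.022,0.011],"turn": [-0.5,-4.4,-1.6]},{"dp": [-0.03,-0.023,0.013],"turn": [-0.5,-4.4,-1.6]},{"dp": [-0.028,-0.024,0.015],"turn": [-0.5,-4.4,-1.6]},{"dp": [-0.026,-0.025,0.016],"turn": [-0.5,-4.4,-1.6]},{"dp": [0,0,0]}]'

```text
validation failed for argument at $.se...
```

```bash
cat > look.py <<'E'
import sys
from cell import arm
from h import *
tag=sys.argv[1];d={}
s=arm.sense()
for n in sys.argv[2:]:
    d[n]=arm.snapshot(n);cv2.imwrite(f"pics/{n}{tag}.png",d[n]["pixels"])
pickle.dump((s,d),open(f"s{tag}.pkl","wb"))
print(s["t"],s["ee_pos"].round(1),s["eef_rot"].round(3).tolist(),s["force"].round(1),s["grip_width"])
E
python3 look.py 1 scene side wrist
```

```text
0.15 [181.6 571.4 197.9] [[-0.953, 0.303, -0.0], [0.303, 0.953, -0.001], [-0.0, -0.001, -1.0]] [-0.2  0.3  1.4] 85.50077677930824
```

View pics/wrist1.png

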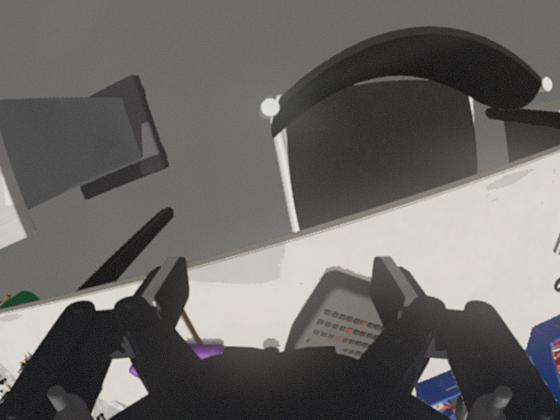

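View pics/scene1.png

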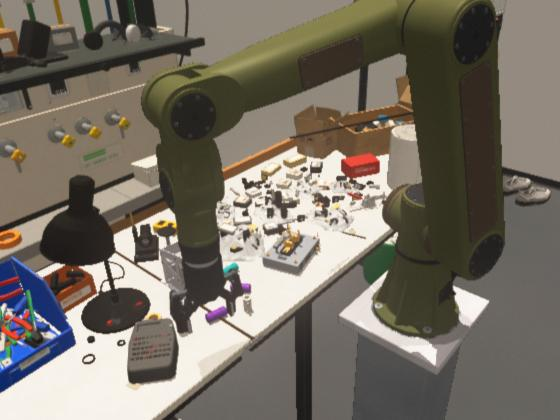

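>>> jog_arm --series '[{"dp": [-0.036,-0.018,0.001],"turn": [-0.5,-4.4,-1.6],"gripper": 1},{"dp": [-0.035,-0.019,0.003],"turn": [-0.5,-4.4,-1.6],"gripper": 1},{"dp": [-0.034,-0.02,0.006],"turn": [-0.5,-4.4,-1.6],"gripper": 1},{"dp": [-0.033,-0.021,0.008],"turn": [-0.5,-4.4,-1.6],"gripper": 1},{"dp": [-0.032,-0.022,0.011],"turn": [-0.5,-4.4,-1.6],"gripper": 1},{"dp": [-0.03,-0.023,0.013],"turn": [-0.5,-4.4,-1.6],"gripper": 1},{"dp": [-0.028,-0.024,0.015],"turn": [-0.5,-4.4,-1.6],"gripper": 1},{"dp": [-0.026,-0.025,0.016],"turn": [-0.5,-4.4,-1.6],"gripper": 1},{"dp": [0,0,0],"turn": [0,0,0],"gripper": 1}]'

```text
t: 1.2
ee_pos: [417.3, 339.6, 192.2]
eef_rot: [[-0.801, 0.067, 0.595], [0.049, 0.998, -0.047], [-0.597, -0.008, -0.802]]
force: [-0.8, 0.4, -0.5]
grip_width: 85.6
```

```bash
python3 look.py 1 scene side wrist
```

```text
1.2 [417.3 339.6 192.2] [[-0.801, 0.067, 0.595], [0.049, 0.998, -0.047], [-0.597, -0.008, -0.802]] [-0.8  0.4 -0.5] 85.5601234762265
```

View pics/wrist1.png

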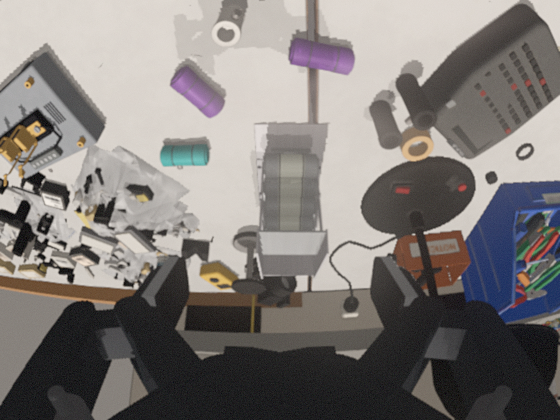

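View pics/scene1.png

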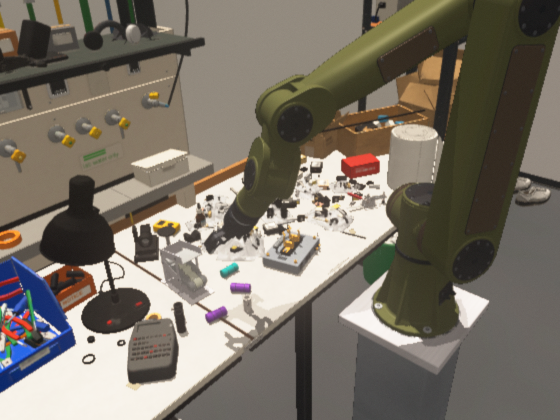

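View pics/side1.png

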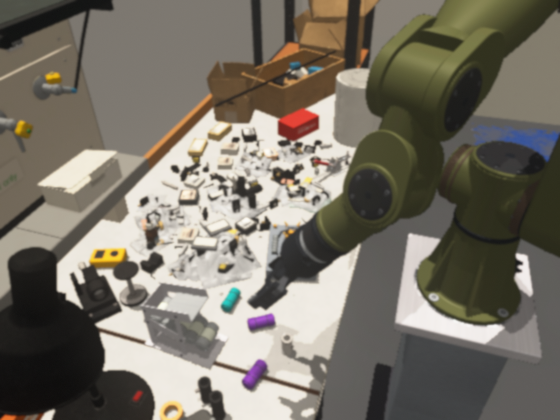

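Run:
```python
from h import *
s,d=pickle.load(open("s1.pkl","rb"))
print(proj(d["side"],s["ee_pos"]),proj(d["scene"],s["ee_pos"]),proj(d["wrist"],[512,350,45],s))
crop(d["wrist"]["pixels"],230,110,350,290,4,"w1.png")
crop(d["side"]["pixels"],130,270,250,370,6,"c3.png")
crop(d["scene"]["pixels"],150,230,260,310,7,"c4.png")
crop(d["wrist"]["pixels"],0,40,120,190,4,"w2.png")
```

```text
[248.95154677 293.86551317] [216.8984465  250.54171522] [295.75834534 165.46956171]
```

View pics/w1.png

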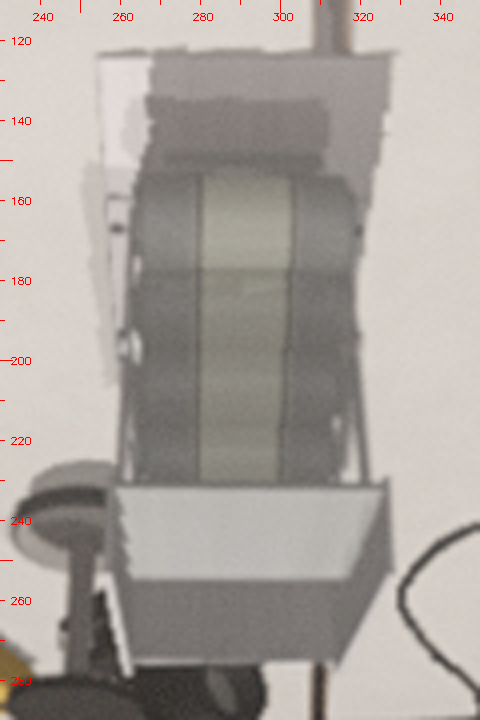

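View pics/c3.png

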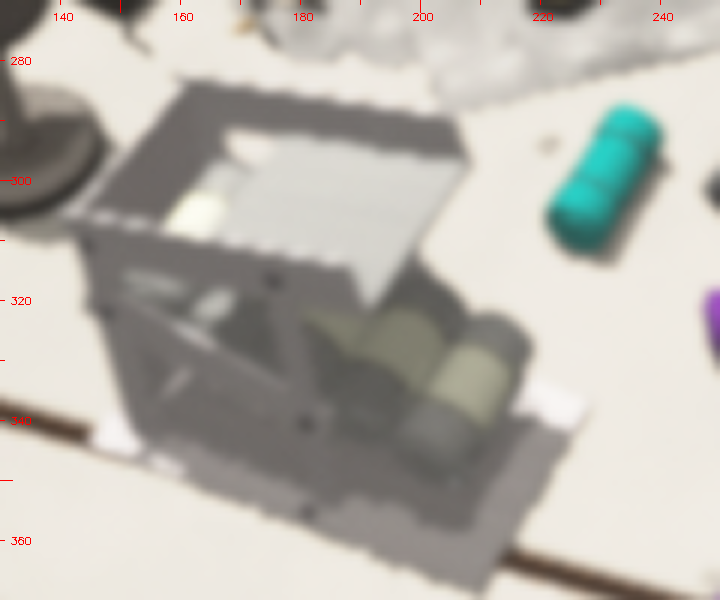

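View pics/c4.png

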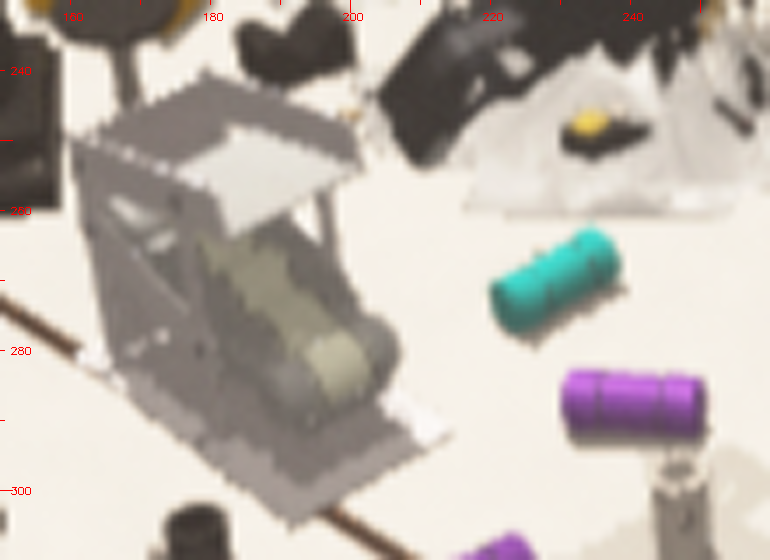

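View pics/w2.png

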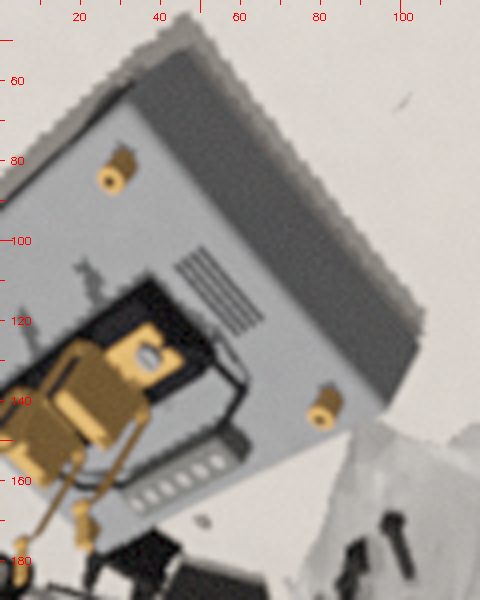

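Run:
```python
from h import *
np.set_printoptions(precision=1,suppress=True)
s,d=pickle.load(open("s1.pkl","rb"))
W,S,C=d["wrist"],d["side"],d["scene"]
R=lambda p,u:ray(p,*u,s)
pts={"ohR":[(W,(258,231)),(S,(207.5,297)),(C,(201,254))],"ohL":[(W,(326.5,231)),(S,(192,321)),(C,(183.5,264))],
"baseR":[(W,(254,123)),(S,(227,338)),(C,(214,292.5))],"baseL":[(W,(328.5,123)),(S,(210.5,368.5)),(C,(191.5,305))]}
r={}
for k,v in pts.items():
    X=tri([R(p,u) for p,u in v]);r[k]=X
    print(k,X,[np.linalg.norm(np.subtract(proj(p,X,s),u)).round(1) for p,u in v])
    X=tri([R(p,u) for p,u in v[1:]]);print('  no wrist',X)
for a in("oh","base"):
    y=r[a+"L"]-r[a+"R"];print(a,np.linalg.norm(y),np.degrees(np.arctan2(-y[0],y[1])),(r[a+"L"]+r[a+"R"])/2)
for z in (127,):
  a,b=onz(W,258,231,z,s),onz(W,326.5,231,z,s);print(a,b,np.linalg.norm(a-b))
# fuse1 band edges/ends on plane z about 50
for u in((262.5,165),(280,165),(303,165),(319.5,165)): print("w",u,onz(W,*u,55,s))
# silhouette front and contact
for u in ((291,153),(291,177)): print(u,R(W,u)[1],onz(W,*u,45,s))
print(onz(W,254,123,3,s),onz(W,328.5,123,3,s))
# power unit pillars z45
for p,u in((W,(27.5,85)),(W,(80.5,143.5))): print("pil",onz(p,*u,45,s))
```

```text
ohR [522.7 312.1 119.8] [np.float64(1.4), np.float64(0.6), np.float64(0.3)]
  no wrist [520.4 315.  122.2]
ohL [523.3 378.  121.9] [np.float64(0.9), np.float64(0.4), np.float64(0.3)]
  no wrist [524.5 376.7 119.7]
baseR [495.3 303.8 -13.2] [np.float64(1.3), np.float64(0.8), np.float64(0.3)]
  no wrist [492.1 307.5  -9.2]
baseL [494.  390.5  -3.8] [np.float64(0.6), np.float64(0.5), np.float64(0.4)]
  no wrist [491.4 393.4   0.4]
oh 66.0008992010479 -0.47116360713396194 [523.  345.1 120.8]
base 87.15931016989413 0.8552784542983469 [494.6 347.2  -8.5]
[512.7 312.5 127. ] [516.6 377.2 127. ] 64.86051424465502
w (262.5, 165) [498.6 315.4  55. ]
w (280, 165) [499.8 333.7  55. ]
w (303, 165) [501.1 357.7  55. ]
w (319.5, 165) [502. 375.  55.]
(291, 153) [ 0.7 -0.  -0.7] [492.7 345.6  45. ]
(291, 177) [ 0.7 -0.  -0.7] [530.7 344.   45. ]
[483.6 305.1   3. ] [488.1 388.9   3. ]
pil [362.   82.8  45. ]
pil [452.7 108.5  45. ]
```

Run:
```python
from h import *
s,d=pickle.load(open("s1.pkl","rb"))
R=tool(-3.5,40)
C=np.array([511,346,45.]);t=C+R[:,2]*(21-70);print(t)
plan(s,t,R,5)
```

```text
[479.56215462 347.922821    82.53617771]
[{"dp": [0.0032, 0.0027, 0.0249], "turn": [-0.12, -0.67, 0.0]}, {"dp": [0.0035, 0.0026, 0.0249], "turn": [-0.12, -0.67, 0.0]}, {"dp": [0.0038, 0.0026, 0.0249], "turn": [-0.12, -0.67, 0.0]}, {"dp": [0.0041, 0.0025, 0.0248], "turn": [-0.12, -0.67, 0.0]}, {"dp": [0.0044, 0.0025, 0.0248], "turn": [-0.12, -0.67, 0.0]}]
```

>>> jog_arm --series '[{"dp": [0.003,0.0027,0.025],"turn": [-0.1,-0.7,0],"gripper": 1},{"dp": [0.0035,0.0026,0.025],"turn": [-0.1,-0.7,0],"gripper": 1},{"dp": [0.004,0.0026,0.025],"turn": [-0.1,-0.7,0],"gripper": 1},{"dp": [0.004,0.0025,0.025],"turn": [-0.1,-0.7,0],"gripper": 1},{"dp": [0.0045,0.0025,0.025],"turn": [-0.1,-0.7,0],"gripper": 1},{"dp": [0,0,0],"turn": [0,0,0],"gripper": 1}]'

```text
t: 1.95
ee_pos: [486.4, 371.4, 89.6]
eef_rot: [[-0.759, 0.054, 0.648], [0.054, 0.998, -0.019], [-0.648, 0.021, -0.761]]
force: [-0.5, -0.2, -0.8]
grip_width: 85.4
```

```bash
python3 look.py 2 side wrist
```

```text
1.95 [486.4 371.4  89.6] [[-0.759, 0.054, 0.648], [0.054, 0.998, -0.019], [-0.648, 0.021, -0.761]] [-0.5 -0.2 -0.8] 85.4345056678382
```

View pics/wrist2.png

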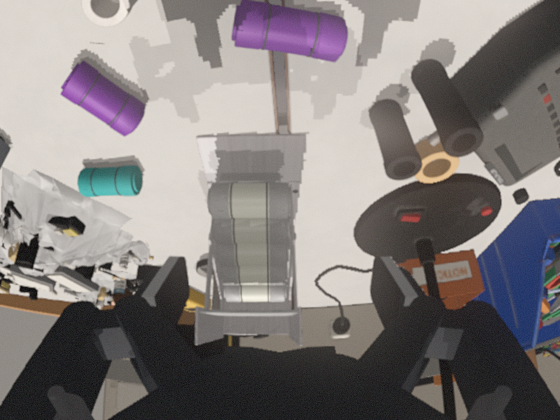

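View pics/side2.png

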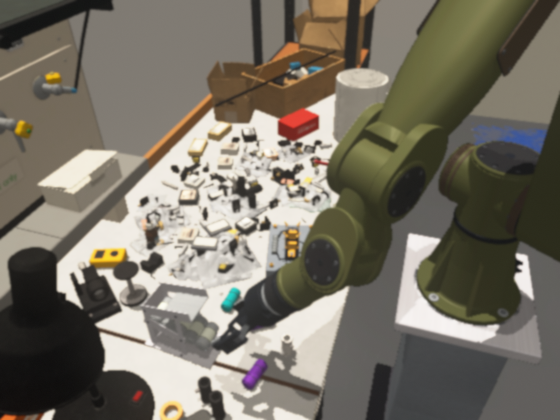

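```bash
python3 look.py 3 wrist
python3 - <<'E'
from cell import arm
from h import *
s=arm.sense();print(s["t"],s["ee_pos"],s["joint_vel"])
E
```

```text
2.05 [486.8 372.3  92.5] [[-0.758, 0.053, 0.65], [0.056, 0.998, -0.017], [-0.65, 0.023, -0.76]] [-0.6  0.9 -0.3] 85.18087509439233
2.1 [486.96536983 372.49785562  93.32618507] [-0.00077751 -0.02399352 -0.00463531 -0.00135545 -0.00210087 -0.00437505]
```

```bash
sed -i 's/for n in sys.argv\[2:\]/for n in sorted(sys.argv[2:],key=lambda n:n!="wrist")/' look.py; python3 look.py 4 wrist
python3 - <<'E'
from h import *
s,d=pickle.load(open("s4.pkl","rb"))
crop(d["wrist"]["pixels"],185,125,315,275,5,"w4.png")
crop(d["wrist"]["pixels"],185,240,315,350,5,"w4b.png")
E
```

```text
2.1 [487.  372.5  93.3] [[-0.758, 0.053, 0.651], [0.056, 0.998, -0.016], [-0.65, 0.024, -0.759]] [ 0.2 -0.3 -0.3] 85.46332722438606
```

View pics/w4.png

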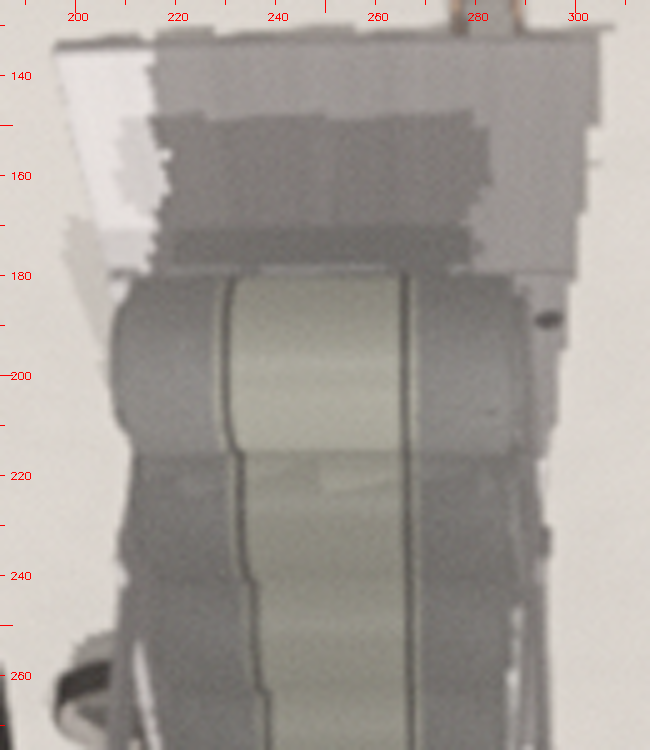

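View pics/w4b.png

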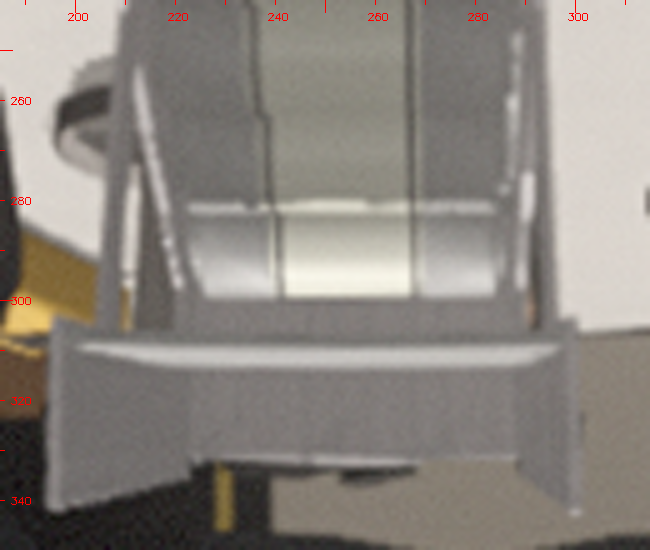

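Run:
```python
from h import *
np.set_printoptions(precision=2,suppress=True)
s,d=pickle.load(open("s4.pkl","rb"));W=d["wrist"]
R=lambda u:ray(W,*u,s)
o,d1=R((248,179.5));_,d2=R((248,215.5))
# in x-z plane
a1=np.arctan2(d1[2],d1[0]);a2=np.arctan2(d2[2],d2[0]);am=(a1+a2)/2;h=abs(a1-a2)/2
D=13.5/np.sin(h);print("range centre",o[0]+D*np.cos(am),o[2]+D*np.sin(am), "z45:",o[0]+np.cos(am)*(45-o[2])/np.sin(am))
xc,zc=o[0]+np.cos(am)*(45-o[2])/np.sin(am),45
dv=np.array([np.cos(am),np.sin(am)]);near=np.array([xc,zc])-13.5*dv
for u in((230.5,198),(265.5,198),(208,197)): 
    oo,dd=R(u);t=(near[0]-oo[0])*dv[0]+(near[1]-oo[2])*dv[1];t/=dd[0]*dv[0]+dd[2]*dv[1];print("band",oo+t*dd)
a,b=onz(W,196,134.5,3,s),onz(W,305,131.5,3,s);print("base",a,b,np.linalg.norm(a-b),np.degrees(np.arctan2(a[0]-b[0],b[1]-a[1])))
for z in(127,):
  a,b=onz(W,201,309,z,s),onz(W,297.5,308.5,z,s);print("oh",a,b,np.linalg.norm(a-b),np.degrees(np.arctan2(a[0]-b[0],b[1]-a[1])),(a+b)/2)
# fuse silhouettes left/right for yaw
for u in((231,215.5),(266,215.5),(231,179.5),(266,179.5)): print(onz(W,*u,45,s))
```

```text
range centre 517.9386695301378 42.51441367254927 z45: 514.2840312969622
band [502.95 338.56  52.34]
band [503.67 363.15  53.4 ]
band [502.07 322.31  51.05]
base [486.42 311.01   3.  ] [491.26 394.1    3.  ] 83.2270216126987 -3.3318937234354045
oh [519.09 319.12 127.  ] [522.12 381.56 127.  ] 62.508959900615004 -2.776371400573061 [520.6  350.34 127.  ]
[538.76 331.99  45.  ]
[541.33 360.15  45.  ]
[491.34 340.55  45.  ]
[493.6 364.4  45. ]
```

```bash
cat > go.py <<'E'
import sys
from cell import arm
from h import *
a=sys.argv
s=arm.sense();print(s["t"],s["ee_pos"].round(1),s["force"].round(1),s["grip_width"])
if a[1]=="rack":
    C=np.array([514.3,351,45.]);R=tool(-3.2,40);t=C+R[:,2]*(21+float(a[2]))
else:
    R=tool(float(a[5]),float(a[6]));t=np.array([float(v) for v in a[2:5]])
print(t.round(1));plan(s,t,R,int(a[-1]))
E
python3 go.py rack -60 5
```

```text
2.15 [487.  372.5  93.8] [-0.6  0.1 -0.6] 85.44650722468717
[489.3 352.4  74.9]
[{"dp": [0.0019, -0.0041, 0.0032], "turn": [0.24, 0.12, -0.16]}, {"dp": [0.0019, -0.0041, 0.0032], "turn": [0.24, 0.12, -0.16]}, {"dp": [0.0019, -0.004, 0.0033], "turn": [0.24, 0.12, -0.16]}, {"dp": [0.0019, -0.004, 0.0033], "turn": [0.24, 0.12, -0.16]}, {"dp": [0.0019, -0.004, 0.0033], "turn": [0.24, 0.12, -0.16]}]
```

>>> jog_arm --series '[{"dp": [0.002,-0.004,0.003],"turn": [0.2,0.1,-0.2],"gripper": 1},{"dp": [0.002,-0.004,0.003],"turn": [0.2,0.1,-0.2],"gripper": 1},{"dp": [0.002,-0.004,0.003],"turn": [0.2,0.1,-0.1],"gripper": 1},{"dp": [0.002,-0.004,0.003],"turn": [0.3,0.1,-0.1],"gripper": 1},{"dp": [0.002,-0.004,0.003],"turn": [0.3,0.1,-0.1],"gripper": 1},{"dp": [0,0,0],"turn": [0,0,0],"gripper": 1}]'

```text
t: 2.75
ee_pos: [488.5, 353.2, 78.3]
eef_rot: [[-0.762, 0.057, 0.645], [0.046, 0.998, -0.033], [-0.646, 0.004, -0.764]]
force: [-0.0, -0.2, -0.6]
grip_width: 85.7
```

```bash
python3 go.py rack 0 6; python3 look.py 5 wrist;python3 go.py rack 0 6
```

```text
2.75 [488.5 353.2  78.3] [-0.  -0.2 -0.6] 85.714888322463
[527.8 350.2  28.9]
[{"dp": [0.0003, -0.0002, 0.0105], "turn": [0.02, 0.04, -0.03]}, {"dp": [0.0003, -0.0002, 0.0105], "turn": [0.02, 0.04, -0.03]}, {"dp": [0.0003, -0.0002, 0.0105], "turn": [0.02, 0.04, -0.03]}, {"dp": [0.0003, -0.0001, 0.0105], "turn": [0.02, 0.04, -0.03]}, {"dp": [0.0003, -0.0001, 0.0105], "turn": [0.02, 0.04, -0.03]}, {"dp": [0.0003, -0.0001, 0.0105], "turn": [0.02, 0.04, -0.03]}]
2.75 [488.5 353.2  78.3] [[-0.762, 0.057, 0.645], [0.046, 0.998, -0.033], [-0.646, 0.004, -0.764]] [-0.  -0.2 -0.6] 85.714888322463
2.8 [488.7 353.6  78.6] [ 0.5  0.3 -0. ] 85.37412132658682
[527.8 350.2  28.9]
[{"dp": [0.0004, -0.0002, 0.0106], "turn": [0.03, 0.04, -0.04]}, {"dp": [0.0004, -0.0002, 0.0106], "turn": [0.03, 0.04, -0.04]}, {"dp": [0.0003, -0.0002, 0.0106], "turn": [0.03, 0.04, -0.04]}, {"dp": [0.0003, -0.0002, 0.0106], "turn": [0.03, 0.04, -0.04]}, {"dp": [0.0003, -0.0002, 0.0106], "turn": [0.03, 0.04, -0.04]}, {"dp": [0.0003, -0.0002, 0.0106], "turn": [0.03, 0.04, -0.04]}]
```

View pics/wrist5.png

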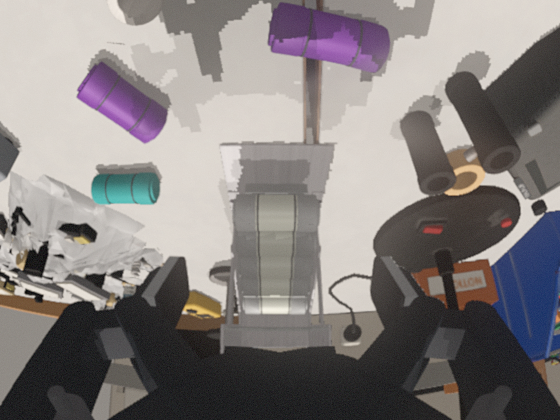

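>>> jog_arm --series '[{"dp": [0.0004,-0.0002,0.0106],"turn": [0,0,0],"gripper": 1},{"dp": [0.0004,-0.0002,0.0106],"turn": [0,0,0],"gripper": 1},{"dp": [0.0004,-0.0002,0.0106],"turn": [0,0,0],"gripper": 1},{"dp": [0.0004,-0.0002,0.0106],"turn": [0,0,0],"gripper": 1},{"dp": [0.0004,-0.0002,0.01],"turn": [0,0,0],"gripper": 1},{"dp": [0,0,0],"turn": [0,0,0],"gripper": 1}]'

```text
t: 3.4
ee_pos: [522.9, 352.2, 36.8]
eef_rot: [[-0.761, 0.056, 0.646], [0.047, 0.998, -0.031], [-0.647, 0.007, -0.763]]
force: [-0.5, -0.1, 0.4]
grip_width: 85.1
```

```bash
python3 look.py 6 wrist side;python3 go.py rack 0 2
```

```text
3.4 [522.9 352.2  36.8] [[-0.761, 0.056, 0.646], [0.047, 0.998, -0.031], [-0.647, 0.007, -0.763]] [-0.5 -0.1  0.4] 85.13026569387648
3.5 [522.7 352.6  37.6] [0.1 0.  0.1] 85.65442296603946
[527.8 350.2  28.9]
[{"dp": [0.0008, -0.001, 0.005], "turn": [0.16, 0.16, -0.14]}, {"dp": [0.0008, -0.001, 0.005], "turn": [0.16, 0.16, -0.14]}]
```

View pics/wrist6.png

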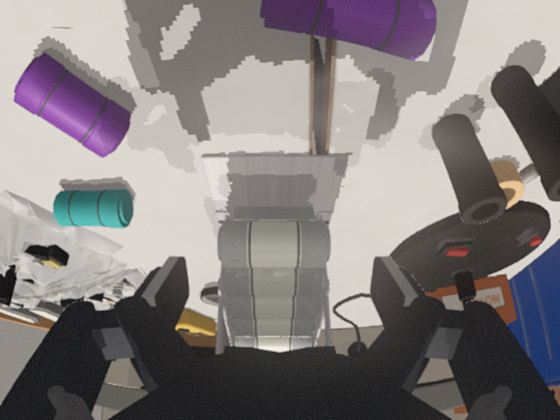

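Run:
```python
from h import *
s,d=pickle.load(open("s6.pkl","rb"))
crop(d["wrist"]["pixels"],210,170,350,310,5,"w6.png")
crop(d["side"]["pixels"],130,270,270,370,5,"c6.png")
```

```text
(no output)
```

View pics/w6.png

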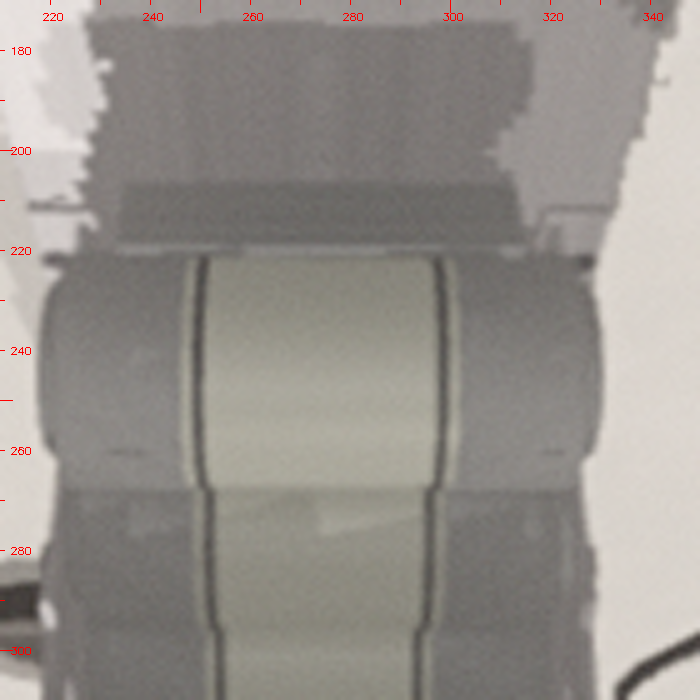

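View pics/c6.png

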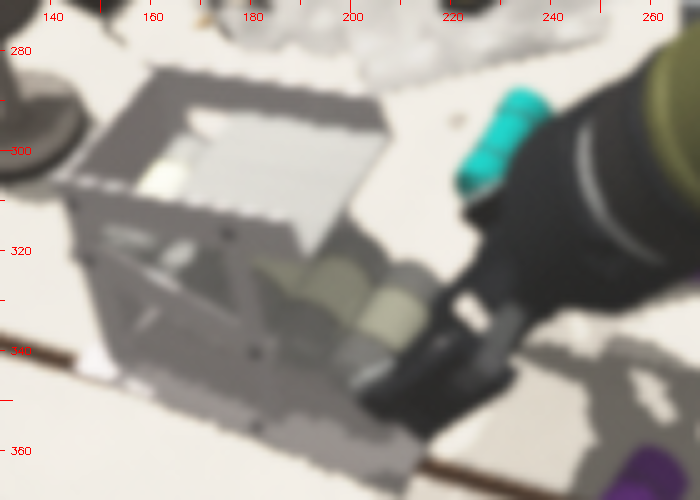

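```bash
cat > fz.py <<'E'
import sys
from h import *
np.set_printoptions(precision=2,suppress=True)
tag,uc,v1,v2,ul,ur=sys.argv[1],*map(float,sys.argv[2:])
s,d=pickle.load(open(f"s{tag}.pkl","rb"));W=d["wrist"]
o,d1=ray(W,uc,v1,s);_,d2=ray(W,uc,v2,s)
a1=np.arctan2(d1[2],d1[0]);a2=np.arctan2(d2[2],d2[0]);am=(a1+a2)/2;h=abs(a1-a2)/2
D=13.5/np.sin(h);dv=np.array([np.cos(am),np.sin(am)])
for c in (np.array([o[0],o[2]])+D*dv, np.array([o[0]+dv[0]*(45-o[2])/dv[1],45])):
    near=c-13.5*dv;Y=[]
    for u in(ul,ur):
        oo,dd=ray(W,u,(v1+v2)/2,s);t=((near[0]-oo[0])*dv[0]+(near[1]-oo[2])*dv[1])/(dd[0]*dv[0]+dd[2]*dv[1]);Y.append((oo+t*dd)[1])
    C=np.array([c[0],np.mean(Y),c[1]]);print(C,Y,"in tool",s["eef_rot"].T@(C-s["ee_pos"]))
E
python3 fz.py 6 274 221 267.5 249.5 297.5; python3 fz.py 5 277 193.5 232.5 258 297
python3 - <<'E'
from h import *
s,d=pickle.load(open("s6.pkl","rb"))
print(proj(d["side"],s["ee_pos"]),proj(d["side"],[514,351,45]))
E
```

```text
[523.19 349.75  40.53] [np.float64(336.7770968689578), np.float64(362.7176583816345)] in tool [-2.78 -2.36 -2.56]
[514.04 350.43  45.  ] [np.float64(338.21346321520156), np.float64(362.64640615002384)] in tool [  1.32  -2.16 -11.9 ]
[511.12 351.65  47.15] [np.float64(338.9221833581389), np.float64(364.37874387904685)] in tool [ 2.83 -0.43 38.44]
[514.62 351.43  45.  ] [np.float64(338.4569387850699), np.float64(364.40795682935055)] in tool [ 1.55 -0.46 42.35]
[203.18910025 337.51659135] [206.88699306 335.68008357]
```

>>> jog_arm --series '[{"dp": [0.0007,-0.0012,0.0055],"turn": [0.15,0.15,-0.1],"gripper": 1},{"dp": [0.0007,-0.001,0.0055],"turn": [0.15,0.15,-0.1],"gripper": 1},{"dp": [0,0,0.001],"turn": [0,0,0],"gripper": 1},{"dp": [0,0,0],"turn": [0,0,0],"gripper": 1}]'

```text
t: 3.9
ee_pos: [529.8, 350.7, 28.0]
eef_rot: [[-0.764, 0.056, 0.643], [0.044, 0.998, -0.035], [-0.644, 0.002, -0.765]]
force: [-0.5, -0.1, 0.5]
grip_width: 85.3
```

```bash
python3 look.py 7 wrist side;python3 go.py rack 0 2
python3 - <<'E'
from h import *
s,d=pickle.load(open("s7.pkl","rb"))
crop(d["wrist"]["pixels"],180,190,380,340,4,"w7.png")
crop(d["side"]["pixels"],130,270,270,370,5,"c7.png")
E
```

```text
3.9 [529.8 350.7  28. ] [[-0.764, 0.056, 0.643], [0.044, 0.998, -0.035], [-0.644, 0.002, -0.765]] [-0.5 -0.1  0.5] 85.33807563856655
4.0 [529.8 350.7  28.1] [ 0.3 -0.4 -0.1] 85.51105601135656
[527.8 350.2  28.9]
[{"dp": [0.0005, -0.0003, -0.0009], "turn": [0.04, 0.03, -0.04]}, {"dp": [0.0005, -0.0003, -0.0009], "turn": [0.04, 0.03, -0.04]}]
```

View pics/w7.png

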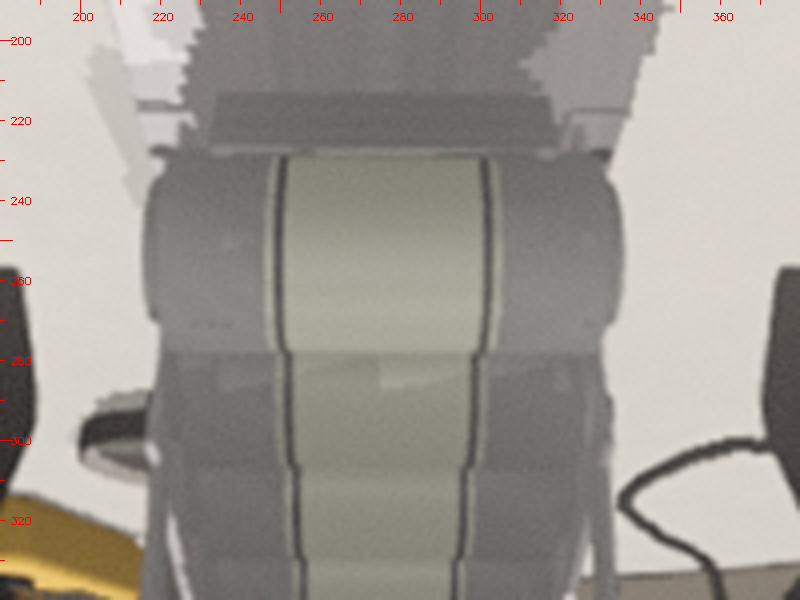

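View pics/c7.png

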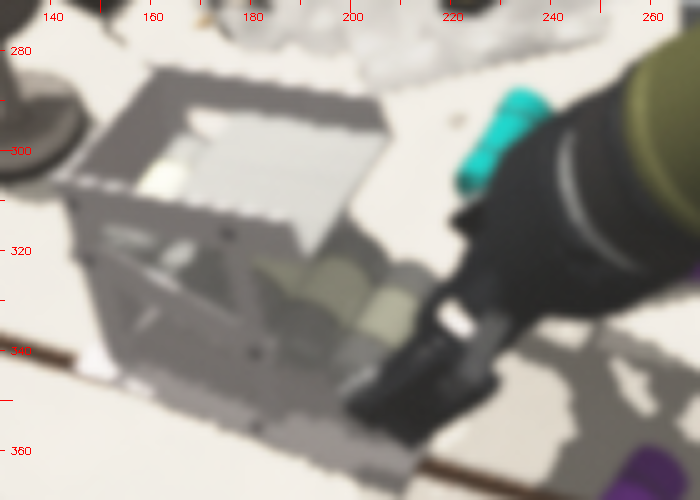

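```bash
python3 fz.py 7 275 228 277.5 250 301
python3 - <<'E'
from h import *
s,d=pickle.load(open("s7.pkl","rb"));W=d["wrist"]
P=lambda v:proj(W,s["ee_pos"]+s["eef_rot"]@np.array(v),s)
for v in ([0,0,0],[0,0,-19],[0,42,-13],[0,42,-32],[11,42,-13],[-11,42,-13]):print(v,P(v))
E
```

```text
[521.96 350.04  40.98] [np.float64(337.1756847984066), np.float64(362.9040893716492)] in tool [ -2.37  -1.1  -14.99]
[513.25 350.65  45.  ] [np.float64(338.5364495536942), np.float64(362.7582518995046)] in tool [  1.72  -0.97 -23.68]
[0, 0, 0] [279.005761   238.11339383]
[0, 0, -19] [278.94637224 251.87615033]
[0, 42, -13] [354.43440478 246.41469067]
[0, 42, -32] [362.27749684 261.65322293]
[11, 42, -13] [356.01862992 227.98148042]
[-11, 42, -13] [352.76855706 263.97165331]
```

View pics/wrist7.png

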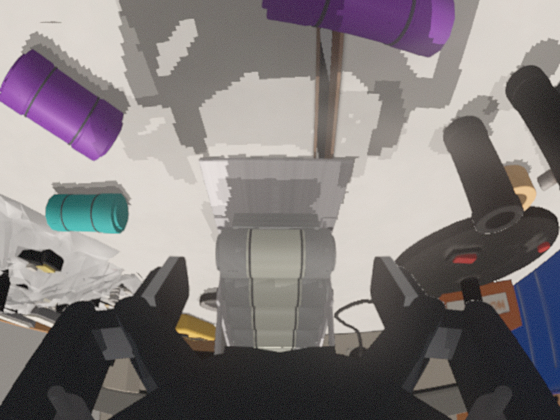

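Run:
```python
from h import *
s,d=pickle.load(open("s7.pkl","rb"));W=d["wrist"]
crop(W["pixels"],340,230,460,350,5,"w7b.png")
for u in((373,258),(394,258),(185,257)):
    o,dd=ray(W,*u,s);o=s["eef_rot"].T@(o-s["ee_pos"]);dd=s["eef_rot"].T@dd
    for y in(40,43,46,50,55):
        t=(np.sign(u[0]-279)*y-o[1])/dd[1];print(u,y,(o+t*dd).round(1))
```

```text
(373, 258) 40 [ 13.2  40.  -54.8]
(373, 258) 43 [  8.7  43.  -45.6]
(373, 258) 46 [  4.1  46.  -36.5]
(373, 258) 50 [ -2.   50.  -24.3]
(373, 258) 55 [-9.5 55.  -9. ]
(394, 258) 40 [ 24.7  40.  -78.5]
(394, 258) 43 [ 21.   43.  -71.2]
(394, 258) 46 [ 17.3  46.  -63.8]
(394, 258) 50 [ 12.4  50.  -54. ]
(394, 258) 55 [  6.3  55.  -41.7]
(185, 257) 40 [ 13.4 -40.  -54.1]
(185, 257) 43 [  8.9 -43.  -45.1]
(185, 257) 46 [  4.5 -46.  -36.1]
(185, 257) 50 [ -1.4 -50.  -24. ]
(185, 257) 55 [ -8.8 -55.   -9. ]
```

View pics/w7b.png

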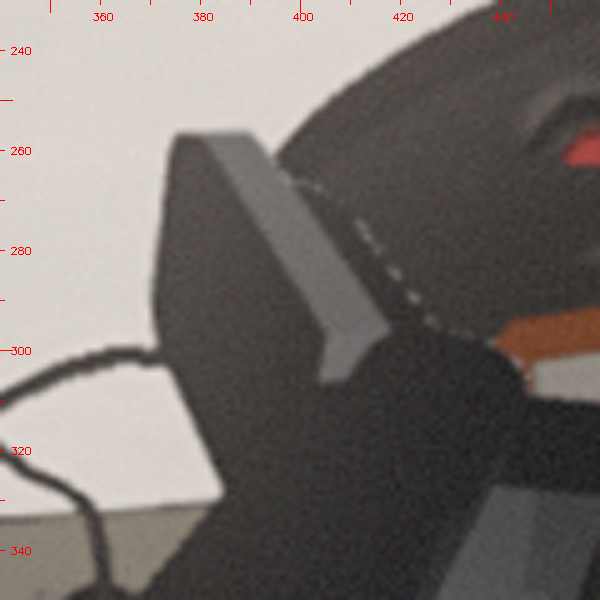

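Run:
```python
from h import *
s,d=pickle.load(open("s7.pkl","rb"));S=d["side"]
P=lambda v:proj(S,s["ee_pos"]+s["eef_rot"]@np.array(v)).round(1)
for z in(0,-13,-30,-46):
    for x in(11,-11): print(x,z,P([x,43,z]),P([x,57,z]))
img=S["pixels"].copy()
c=cv2.resize(img[300:380,170:290],None,fx=6,fy=6,interpolation=cv2.INTER_CUBIC)
for z,col in((0,(0,0,255)),(-13,(0,255,0)),(-46,(255,0,0))):
    pts=[(P(v)-[170,300])*6 for v in([11,43,z],[-11,43,z],[-11,57,z],[11,57,z])]
    cv2.polylines(c,[np.int32(pts)],True,col,1)
cv2.imwrite("pics/c7b.png",c)
```

```text
11 0 [194.7 358.7] [191.2 364.3]
-11 0 [186.5 351.9] [183.  357.5]
11 -13 [197.7 357. ] [194.3 362.7]
-11 -13 [189.5 350.2] [186.  355.8]
11 -30 [201.8 354.8] [198.4 360.5]
-11 -30 [193.5 347.9] [189.9 353.6]
11 -46 [205.7 352.7] [202.3 358.4]
-11 -46 [197.3 345.7] [193.8 351.4]
```

View pics/c7b.png

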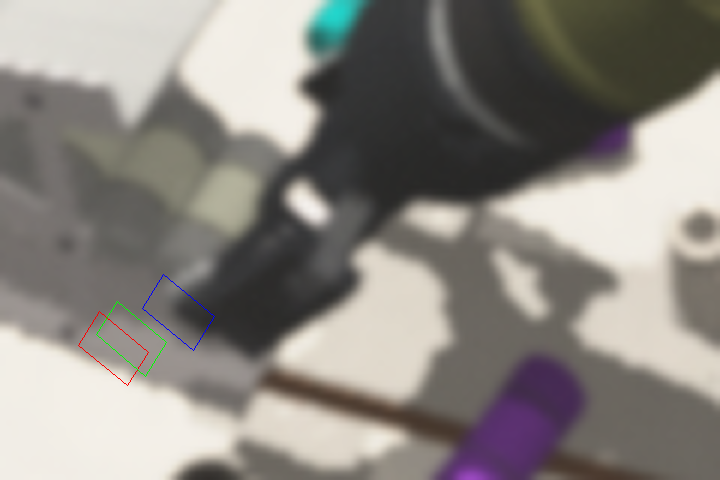

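Run:
```python
from h import *
for tag,n,box in(("0","scene",(150,260,270,350)),("1","scene",(180,190,300,280)),("1","side",(220,220,340,330)),("2","side",(200,270,320,370))):
    s,d=pickle.load(open(f"s{tag}.pkl","rb"));S=d[n]
    P=lambda v:proj(S,s["ee_pos"]+s["eef_rot"]@np.array(v))
    x0,y0,x1,y1=box
    c=cv2.resize(S["pixels"][y0:y1,x0:x1],None,fx=6,fy=6,interpolation=cv2.INTER_CUBIC)
    for z,col in((0,(0,0,255)),(-13,(0,255,0)),(-46,(255,0,0))):
      for sg in(1,-1):
        pts=[(P(v)-[x0,y0])*6 for v in([11,sg*43,z],[-11,sg*43,z],[-11,sg*57,z],[11,sg*57,z])]
        cv2.polylines(c,[np.int32(pts)],True,col,1)
    cv2.imwrite(f"pics/t_{tag}{n}.png",c)
```

```text
(no output)
```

View pics/t_0scene.png

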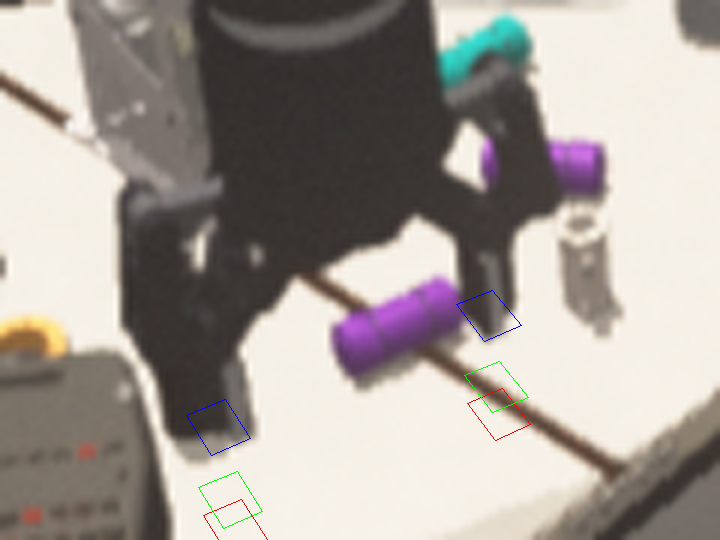

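View pics/t_2side.png

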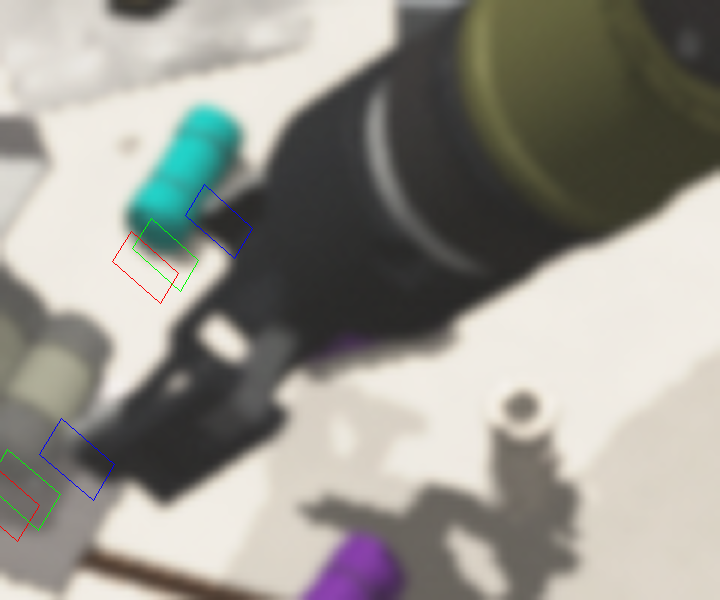

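>>> jog_arm --series '[{"dp": [0.0004,-0.0002,0.0055],"turn": [0,0,0],"gripper": 1},{"dp": [0.0004,-0.0002,0.0055],"turn": [0,0,0],"gripper": 1},{"dp": [0.0004,-0.0002,0.0055],"turn": [0,0,0],"gripper": 1},{"dp": [0.0003,-0.0002,0.0055],"turn": [0,0,0],"gripper": 1},{"dp": [0,0,0.001],"turn": [0,0,0],"gripper": 1},{"dp": [0,0,0],"turn": [0,0,0],"gripper": 1}]'

```text
t: 4.6
ee_pos: [544.6, 349.1, 7.8]
eef_rot: [[-0.764, 0.056, 0.643], [0.044, 0.998, -0.034], [-0.644, 0.002, -0.765]]
force: [-0.6, -0.5, 0.1]
grip_width: 85.4
```

```bash
python3 look.py 8 wrist side
python3 - <<'E'
from h import *
s,d=pickle.load(open("s8.pkl","rb"))
crop(d["side"]["pixels"],130,270,270,370,5,"c8.png")
p=[514,350.8,45];print(s["eef_rot"].T@(p-s["ee_pos"]))
E
```

```text
4.6 [544.6 349.1   7.8] [[-0.764, 0.056, 0.643], [0.044, 0.998, -0.034], [-0.644, 0.002, -0.765]] [-0.6 -0.5  0.1] 85.38403693154882
[ -0.54536732   0.09464671 -48.19934668]
```

View pics/wrist8.png

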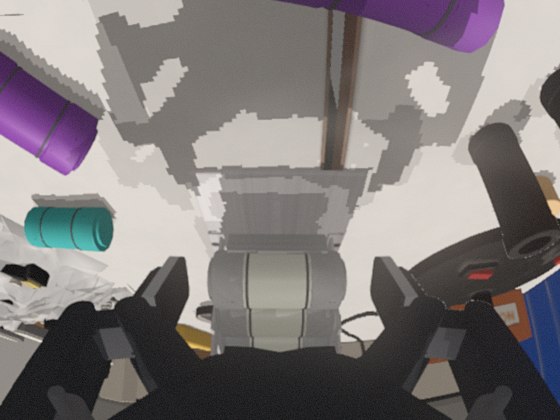

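View pics/c8.png

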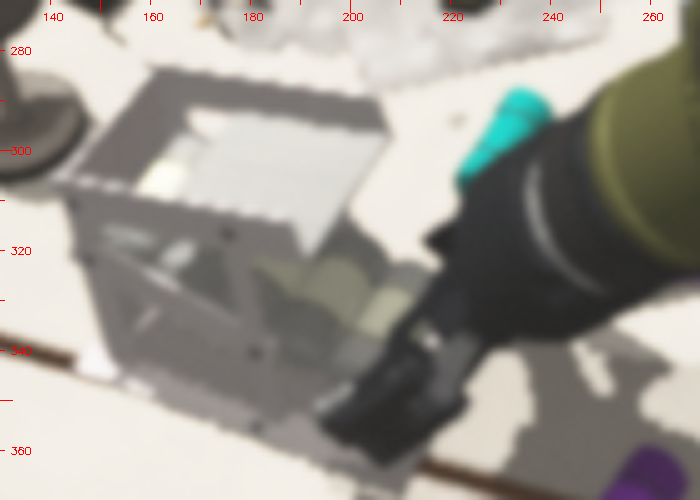

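>>> jog_arm --series '[{"dp": [0,0,0.005],"turn": [0,0,0],"gripper": 1},{"dp": [0,0,0.005],"turn": [0,0,0],"gripper": 1},{"dp": [0,0,0.0025],"turn": [0,0,0],"gripper": 1},{"dp": [0,0,0],"turn": [0,0,0],"gripper": 1}]'

```text
t: 5.1
ee_pos: [553.3, 349.3, -1.8]
eef_rot: [[-0.764, 0.055, 0.643], [0.044, 0.998, -0.033], [-0.644, 0.003, -0.765]]
force: [0.6, 0.6, 0.2]
grip_width: 85.3
```

```bash
python3 look.py 9 wrist side
python3 - <<'E'
from h import *
s,d=pickle.load(open("s9.pkl","rb"))
crop(d["side"]["pixels"],130,270,270,370,5,"c9.png")
p=[514,350.8,45];print(s["eef_rot"].T@(p-s["ee_pos"]))
E
```

```text
5.1 [553.3 349.3  -1.8] [[-0.764, 0.055, 0.643], [0.044, 0.998, -0.033], [-0.644, 0.003, -0.765]] [0.6 0.6 0.2] 85.25883370181553
[-2.37264472e-02 -4.88612633e-01 -6.11384270e+01]
```

View pics/wrist9.png

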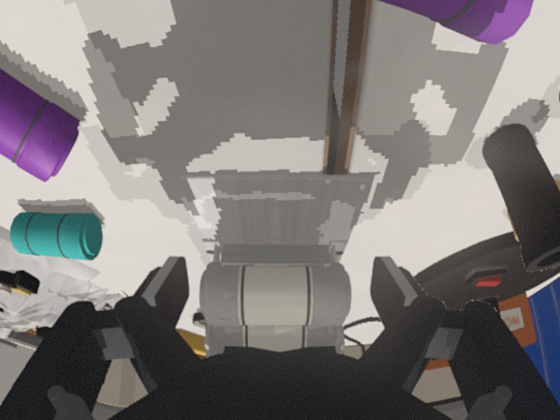

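View pics/c9.png

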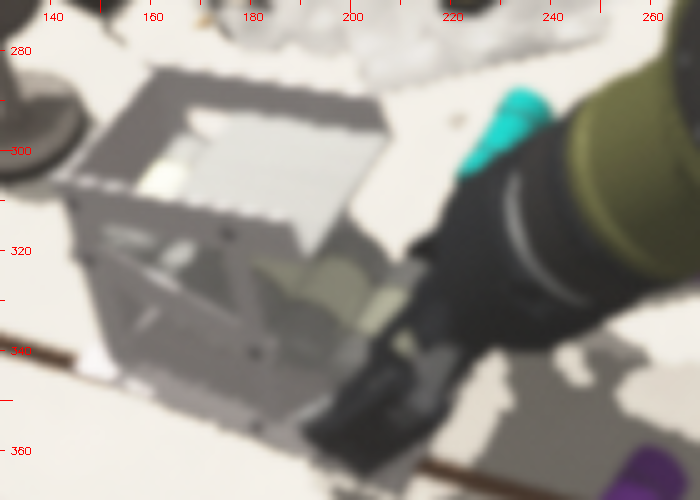

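>>> jog_arm --series '[{"dp": [0,0,0],"turn": [0,0,0],"gripper": 0.2},{"dp": [0,0,0],"turn": [0,0,0],"gripper": 0.2},{"dp": [0,0,0],"turn": [0,0,0],"gripper": 0.2},{"dp": [0,0,0],"turn": [0,0,0],"gripper": 0.2},{"dp": [0,0,0],"turn": [0,0,0],"gripper": 0.2}]' --squeeze 40

```text
t: 5.7
ee_pos: [553.0, 349.3, -1.2]
eef_rot: [[-0.763, 0.055, 0.644], [0.044, 0.998, -0.033], [-0.644, 0.003, -0.765]]
force: [0.2, 0.3, -0.4]
grip_width: 59.6
```

```bash
python3 look.py 10 wrist side
python3 - <<'E'
from h import *
s,d=pickle.load(open("s10.pkl","rb"))
crop(d["side"]["pixels"],130,270,270,370,5,"c10.png")
E
```

```text
5.7 [553.  349.3  -1.2] [[-0.763, 0.055, 0.644], [0.044, 0.998, -0.033], [-0.644, 0.003, -0.765]] [ 0.2  0.3 -0.4] 59.590821539013625
```

View pics/wrist10.png

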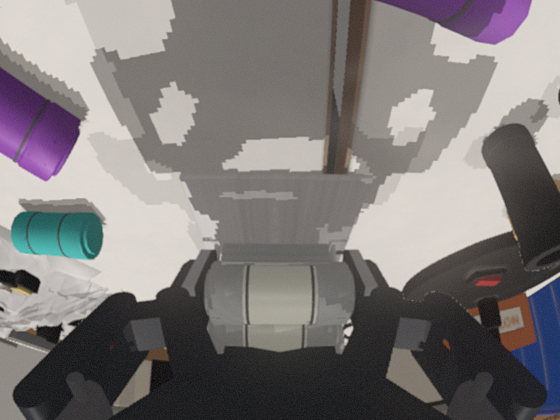

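View pics/c10.png

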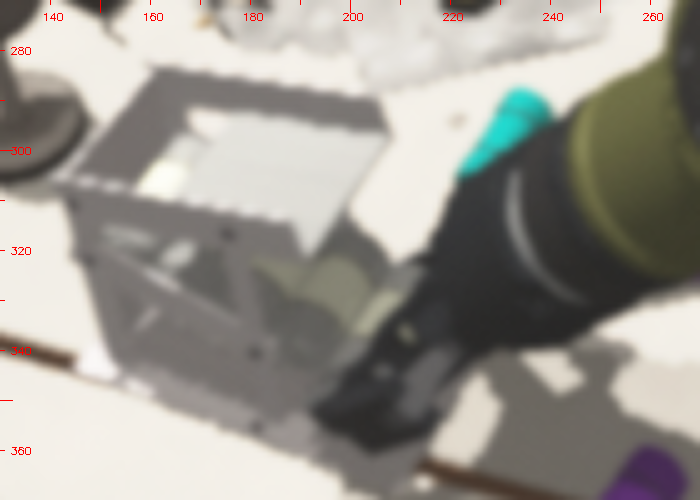

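>>> jog_arm --series '[{"dp": [0,0,0],"turn": [0,0,0],"gripper": 0.1},{"dp": [-0.0013,0,-0.0033],"turn": [0,0,0],"gripper": 0.1},{"dp": [-0.0013,0,-0.0033],"turn": [0,0,0],"gripper": 0.1},{"dp": [-0.0013,0,-0.0033],"turn": [0,0,0],"gripper": 0.1},{"dp": [-0.0013,0,-0.0033],"turn": [0,0,0],"gripper": 0.1},{"dp": [0,0,0],"turn": [0,0,0],"gripper": 0.1}]' --squeeze 80

```text
t: 6.4
ee_pos: [546.9, 349.0, 12.3]
eef_rot: [[-0.765, 0.054, 0.642], [0.043, 0.999, -0.034], [-0.642, 0.002, -0.766]]
force: [-0.7, 0.5, -2.0]
grip_width: 59.0
```

```bash
python3 look.py 11 wrist
```

```text
6.4 [546.9 349.   12.3] [[-0.765, 0.054, 0.642], [0.043, 0.999, -0.034], [-0.642, 0.002, -0.766]] [-0.7  0.5 -2. ] 58.95449282175214
```

View pics/wrist11.png

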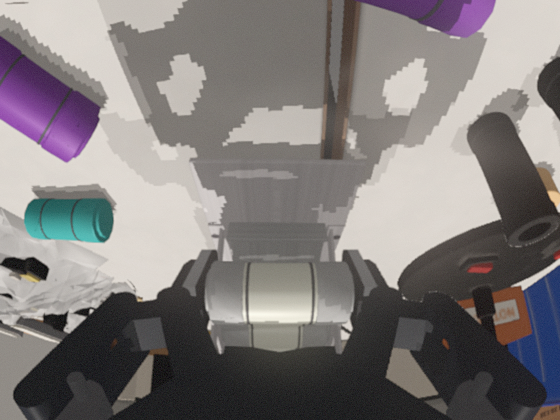

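>>> jog_arm --series '[{"dp": [0.002,0,-0.0045],"turn": [0,0,0],"gripper": 0.1},{"dp": [0.003,0,-0.009],"turn": [0,0,0],"gripper": 0.1},{"dp": [0.003,0,-0.011],"turn": [0,0,0],"gripper": 0.1},{"dp": [0.003,0,-0.011],"turn": [0,0,0],"gripper": 0.1},{"dp": [0.002,0,-0.014],"turn": [0,0,0],"gripper": 0.1},{"dp": [0.001,0,-0.015],"turn": [0,0,0],"gripper": 0.1},{"dp": [0,0,-0.015],"turn": [0,0,0],"gripper": 0.1},{"dp": [0,0,-0.015],"turn": [0,0,0],"gripper": 0.1},{"dp": [0,0,0],"turn": [0,0,0],"gripper": 0.1}]'

```text
t: 7.35
ee_pos: [468.7, 353.5, 81.5]
eef_rot: [[-0.764, 0.052, 0.643], [0.042, 0.999, -0.031], [-0.644, 0.003, -0.765]]
force: [0.1, 0.3, -1.1]
grip_width: 59.0
```

```bash
python3 look.py 12 wrist side
```

```text
7.35 [468.7 353.5  81.5] [[-0.764, 0.052, 0.643], [0.042, 0.999, -0.031], [-0.644, 0.003, -0.765]] [ 0.1  0.3 -1.1] 59.02297282728963
```

View pics/wrist12.png

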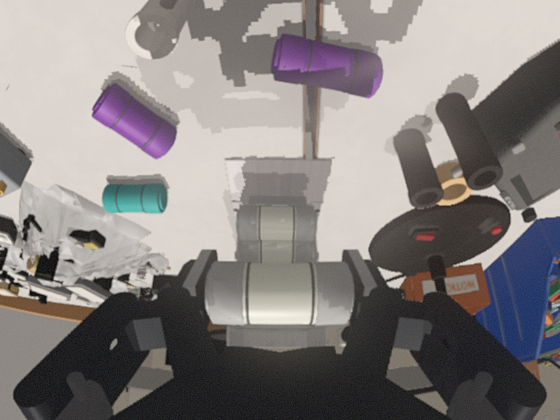

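View pics/side12.png

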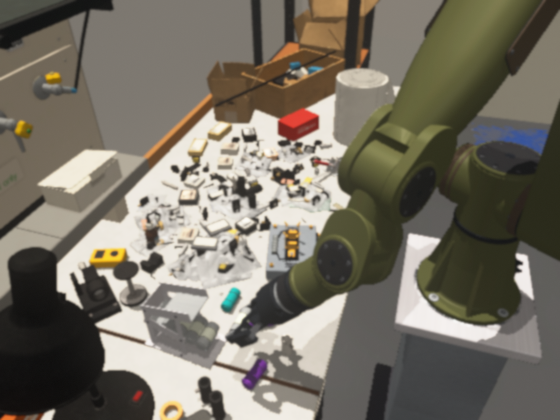

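```bash
python3 fz.py 12 280 263 325.5 247 313; python3 go.py p 485 47 112 14.7 0 12
```

```text
[433.99 356.3  126.72] [np.float64(343.5071461684329), np.float64(369.10175084702416)] in tool [ -2.4    1.1  -56.99]
[694.43 343.    45.  ] [np.float64(302.71398698518965), np.float64(383.28899484610616)] in tool [-149.38    1.2   173.39]
7.45 [469.2 352.9  80.2] [-0.3  0.6 -0.5] 58.870473581341685
[485.  47. 112.]
[{"dp": [-0.0038, -0.0254, -0.0004], "turn": [-0.51, 3.31, -1.42]}, {"dp": [-0.0031, -0.0255, -0.0008], "turn": [-0.51, 3.31, -1.42]}, {"dp": [-0.0024, -0.0255, -0.0012], "turn": [-0.51, 3.31, -1.42]}, {"dp": [-0.0017, -0.0256, -0.0015], "turn": [-0.51, 3.31, -1.42]}, {"dp": [-0.001, -0.0256, -0.0018], "turn": [-0.51, 3.31, -1.42]}, {"dp": [-0.0002, -0.0256, -0.0021], "turn": [-0.51, 3.31, -1.42]}, {"dp": [0.0005, -0.0256, -0.0023], "turn": [-0.51, 3.31, -1.42]}, {"dp": [0.0013, -0.0255, -0.0025], "turn": [-0.51, 3.31, -1.42]}, {"dp": [0.0021, -0.0255, -0.0026], "turn": [-0.51, 3.31, -1.42]}, {"dp": [0.0029, -0.0254, -0.0027], "turn": [-0.51, 3.31, -1.42]}, {"dp": [0.0036, -0.0253, -0.0027], "turn": [-0.51, 3.31, -1.42]}, {"dp": [0.0044, -0.0251, -0.0027], "turn": [-0.51, 3.31, -1.42]}]
```

>>> jog_arm --series '[{"dp": [-0.004,-0.022,-0.004],"turn": [-0.5,3.3,-1.4],"gripper": 0.1},{"dp": [-0.003,-0.0255,-0.005],"turn": [-0.5,3.3,-1.4],"gripper": 0.1},{"dp": [-0.0025,-0.0255,-0.005],"turn": [-0.5,3.3,-1.4],"gripper": 0.1},{"dp": [-0.0015,-0.0255,-0.004],"turn": [-0.5,3.3,-1.4],"gripper": 0.1},{"dp": [-0.001,-0.0255,-0.002],"turn": [-0.5,3.3,-1.4],"gripper": 0.1},{"dp": [0,-0.0255,-0.002],"turn": [-0.5,3.3,-1.4],"gripper": 0.1},{"dp": [0.0005,-0.0255,-0.002],"turn": [-0.5,3.3,-1.4],"gripper": 0.1},{"dp": [0.0015,-0.0255,-0.0025],"turn": [-0.5,3.3,-1.4],"gripper": 0.1},{"dp": [0.002,-0.0255,-0.0025],"turn": [-0.5,3.3,-1.4],"gripper": 0.1},{"dp": [0.003,-0.0255,-0.0025],"turn": [-0.5,3.3,-1.4],"gripper": 0.1},{"dp": [0.0035,-0.022,-0.0025],"turn": [-0.5,3.3,-1.4],"gripper": 0.1},{"dp": [0,0,0],"turn": [0,0,0],"gripper": 0.1}]'

```text
t: 8.65
ee_pos: [476.8, 65.8, 115.5]
eef_rot: [[-0.971, -0.236, 0.035], [-0.236, 0.972, 0.002], [-0.034, -0.007, -0.999]]
force: [-0.1, 0.9, -0.1]
grip_width: 58.5
```

```bash
python3 go.py p 485 47 112 14.7 0 4
```

```text
8.65 [476.8  65.8 115.5] [-0.1  0.9 -0.1] 58.469477063127535
[485.  47. 112.]
[{"dp": [-0.0009, -0.0051, 0.0009], "turn": [-0.1, 0.49, -0.26]}, {"dp": [-0.0008, -0.0051, 0.0009], "turn": [-0.1, 0.49, -0.26]}, {"dp": [-0.0008, -0.0051, 0.0009], "turn": [-0.1, 0.49, -0.26]}, {"dp": [-0.0008, -0.0051, 0.0009], "turn": [-0.1, 0.49, -0.26]}]
```

>>> jog_arm --series '[{"dp": [-0.001,-0.005,0],"turn": [-0.1,0.5,-0.25],"gripper": 0.1},{"dp": [-0.001,-0.005,0],"turn": [-0.1,0.5,-0.25],"gripper": 0.1},{"dp": [-0.001,-0.005,0],"turn": [-0.1,0.5,-0.25],"gripper": 0.1},{"dp": [0,0,0],"turn": [0,0.3,-0.2],"gripper": 0.1},{"dp": [0,0,0],"turn": [0,0,0],"gripper": 0.1}]'

```text
t: 9.15
ee_pos: [482.6, 51.4, 113.4]
eef_rot: [[-0.967, -0.254, -0.001], [-0.254, 0.967, -0.001], [0.001, -0.001, -1.0]]
force: [-0.1, -0.4, -0.6]
grip_width: 58.8
```

```bash
python3 look.py 13 wrist side scene
python3 - <<'E'
from h import *
s,d=pickle.load(open("s13.pkl","rb"))
crop(d["side"]["pixels"],150,200,330,350,4,"c13.png")
E
```

```text
9.15 [482.6  51.4 113.4] [[-0.967, -0.254, -0.001], [-0.254, 0.967, -0.001], [0.001, -0.001, -1.0]] [-0.1 -0.4 -0.6] 58.813054751896765
```

View pics/wrist13.png

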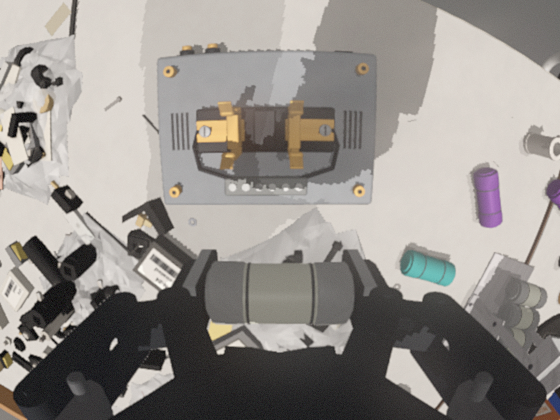

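View pics/c13.png

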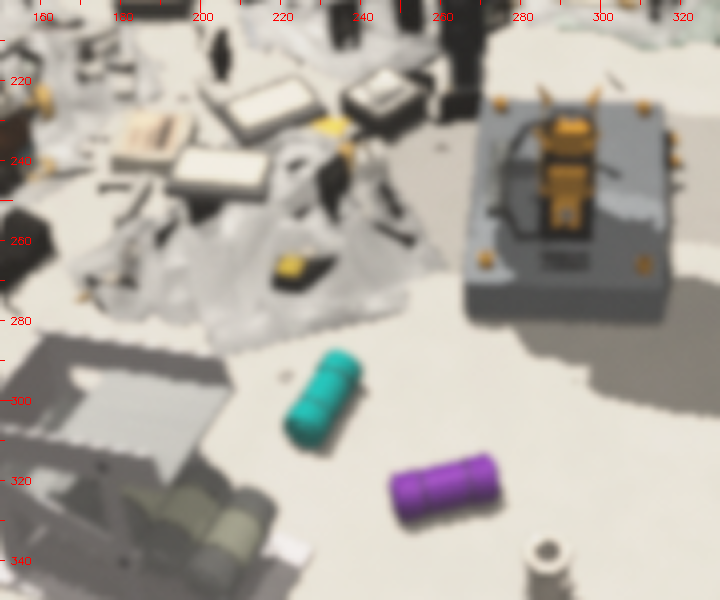

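Run:
```python
from h import *
np.set_printoptions(precision=1,suppress=True)
s,d=pickle.load(open("s13.pkl","rb"));W=d["wrist"]
crop(W["pixels"],150,45,390,215,3,"w13.png")
crop(W["pixels"],185,90,345,175,5,"w13b.png")
```

```text
(no output)
```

View pics/w13.png

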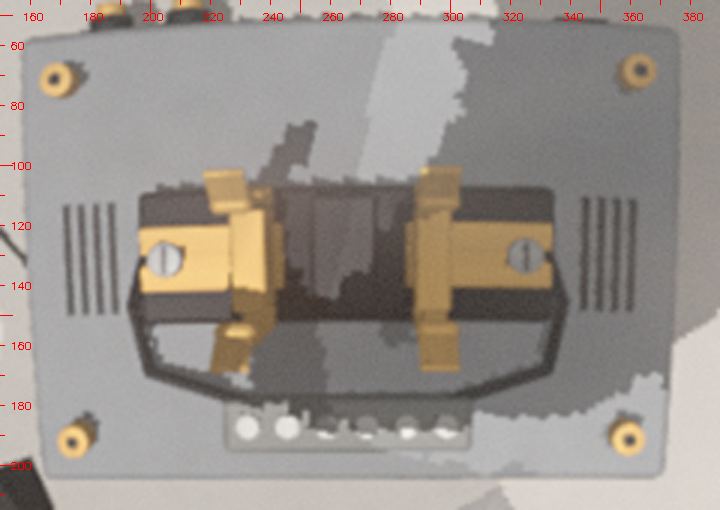

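View pics/w13b.png

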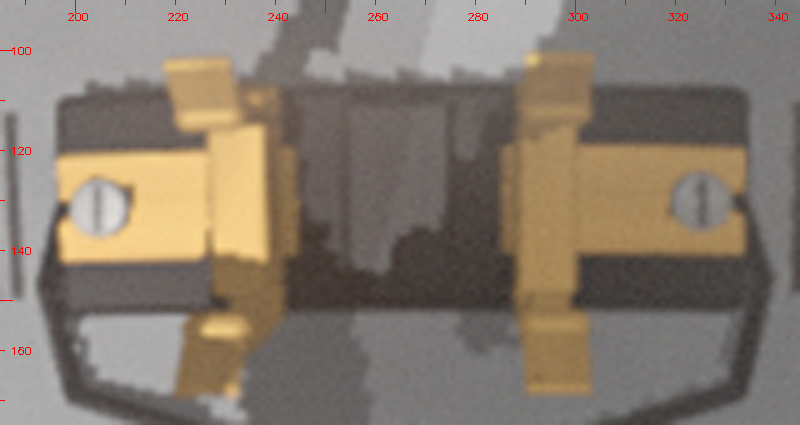

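```bash
python3 - <<'E'
from h import *
np.set_printoptions(precision=1,suppress=True)
s,d=pickle.load(open("s13.pkl","rb"));W=d["wrist"]
P={(-48,-74):(168,71),(-48,74):(362.5,68.5),(48,-74):(173.5,192),(48,74):(359.5,191)}
X=[onz(W,*u,45,s)[:2] for u in P.values()];print(np.array(X))
from scipy.optimize import least_squares
A=np.array(list(P),float);X=np.array(X)
def f(q,sc=1):
    c,n=np.cos(q[2]),np.sin(q[2]);return ((A@np.array([[c,n],[-n,c]])+q[:2])-X).ravel()
r=least_squares(f,[427,32,.25]);print(r.x[:2],np.degrees(r.x[2]),f(r.x))
for u in((204.5,131),(324.5,130.5)): print("screw",onz(W,*u,54,s))
a=onz(W,204.5,131,54,s);b=onz(W,324.5,130.5,54,s);print((a+b)/2,np.degrees(np.arctan2(a[0]-b[0],b[1]-a[1])))
c=[onz(W,*u,99,s) for u in((225,101.5),(296.5,101),(226,169),(297,169))];print("clips",np.array(c),np.mean(c,0))
E
python3 fz.py 13 280 261.5 323 247 313
```

```text
[[401.1 -57.1]
 [363.8  85.3]
 [493.7 -32.8]
 [455.7 110.2]]
[428.6  26.4] 14.815989288782065 [ 0.  -0.3 -0.6  0.3  0.2 -0.   0.4  0. ]
screw [439.5 -15.7  54. ]
screw [417.7  68.7  54. ]
[428.6  26.5  54. ] 14.46758216006332
clips [[414.5   1.8  99. ]
 [404.3  41.8  99. ]
 [453.4  11.5  99. ]
 [442.9  52.4  99. ]] [428.8  26.9  99. ]
[487.13  51.92 164.49] [np.float64(38.754746424916945), np.float64(65.07981184831029)] in tool [ -4.48  -0.76 -51.14]
[559.72  71.22  45.  ] [np.float64(44.070235657084424), np.float64(98.36707464576997)] in tool [-79.73  -0.35  68.26]
```

Run:
```python
from h import *
np.set_printoptions(precision=2,suppress=True)
s,d=pickle.load(open("s13.pkl","rb"));W=d["wrist"]
crop(W["pixels"],180,240,380,340,4,"w13c.png")
def tl(u,v):
    o,dd=ray(W,u,v,s);return s["eef_rot"].T@(o-s["ee_pos"]),s["eef_rot"].T@dd
o,a=tl(280,261.5);_,b=tl(280,324);m=a/np.linalg.norm(a)+b/np.linalg.norm(b)
for z in(-57,-60,-63): print(o+m*(z-o[2])/m[2])
for c in (247,313,205,353):
    _,a=tl(c,285);print(c,(o+a*(-68-o[2])/a[2]))
```

```text
[ -1.42   0.82 -57.  ]
[  0.47   0.82 -60.  ]
[  2.37   0.81 -63.  ]
247 [  8.94 -11.77 -68.  ]
313 [  8.89  13.38 -68.  ]
205 [  8.44 -28.23 -68.  ]
353 [  8.37  29.06 -68.  ]
```

View pics/w13c.png

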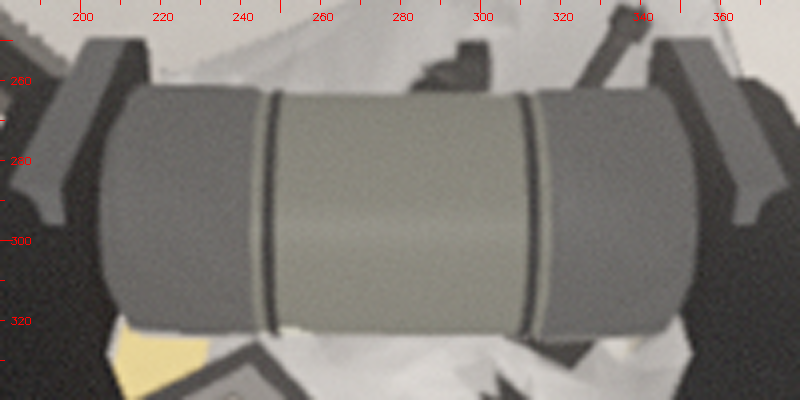

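```bash
python3 go.py p 429.2 26.1 75 14.7 0 6
```

```text
9.3 [482.5  51.5 113.5] [ 0.1  0.  -0.7] 58.59386926275872
[429.2  26.1  75. ]
[{"dp": [0.0097, -0.0018, 0.0064], "turn": [-0.01, -0.01, -0.0]}, {"dp": [0.0097, -0.0018, 0.0064], "turn": [-0.01, -0.01, -0.0]}, {"dp": [0.0097, -0.0018, 0.0064], "turn": [-0.01, -0.01, -0.0]}, {"dp": [0.0097, -0.0018, 0.0064], "turn": [-0.01, -0.01, -0.0]}, {"dp": [0.0097, -0.0018, 0.0064], "turn": [-0.01, -0.01, -0.0]}, {"dp": [0.0097, -0.0018, 0.0064], "turn": [-0.01, -0.01, -0.0]}]
```

>>> jog_arm --series '[{"dp": [0.01,-0.0018,0.003],"turn": [0,0,0],"gripper": 0.1},{"dp": [0.01,-0.0018,0.006],"turn": [0,0,0],"gripper": 0.1},{"dp": [0.01,-0.0018,0.006],"turn": [0,0,0],"gripper": 0.1},{"dp": [0.01,-0.0018,0.006],"turn": [0,0,0],"gripper": 0.1},{"dp": [0.01,-0.0018,0.006],"turn": [0,0,0],"gripper": 0.1},{"dp": [0.005,-0.0018,0.006],"turn": [0,0,0],"gripper": 0.1},{"dp": [0,0,0],"turn": [0,0,0],"gripper": 0.1}]'

```text
t: 10.0
ee_pos: [423.9, 25.2, 77.2]
eef_rot: [[-0.967, -0.255, -0.002], [-0.255, 0.967, -0.002], [0.003, -0.001, -1.0]]
force: [0.1, -0.0, -1.2]
grip_width: 58.9
```

```bash
python3 look.py 14 wrist; python3 go.py p 429.2 26.1 60 14.7 0 4
```

```text
10.0 [423.9  25.2  77.2] [[-0.967, -0.255, -0.002], [-0.255, 0.967, -0.002], [0.003, -0.001, -1.0]] [ 0.1 -0.  -1.2] 58.88619326313814
10.05 [424.5  25.4  77.6] [-1.4  0.3 -1.1] 58.85339142164748
[429.2  26.1  60. ]
[{"dp": [-0.0012, -0.0001, 0.0044], "turn": [-0.02, -0.03, 0.02]}, {"dp": [-0.0012, -0.0001, 0.0044], "turn": [-0.02, -0.03, 0.02]}, {"dp": [-0.0012, -0.0001, 0.0044], "turn": [-0.02, -0.03, 0.02]}, {"dp": [-0.0012, -0.0001, 0.0044], "turn": [-0.02, -0.03, 0.02]}]
```

View pics/wrist14.png

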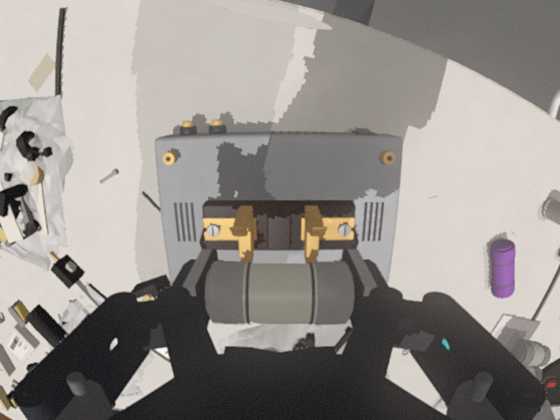

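>>> jog_arm --series '[{"dp": [-0.0015,0,0.005],"turn": [0,0,0],"gripper": 0.1},{"dp": [-0.0012,0,0.005],"turn": [0,0,0],"gripper": 0.1},{"dp": [-0.001,0,0.004],"turn": [0,0,0],"gripper": 0.1},{"dp": [-0.0005,0,0.003],"turn": [0,0,0],"gripper": 0.1},{"dp": [0,0,0],"turn": [0,0,0],"gripper": 0.1}]'

```text
t: 10.55
ee_pos: [431.2, 27.1, 59.8]
eef_rot: [[-0.967, -0.255, 0.001], [-0.255, 0.967, -0.001], [-0.001, -0.001, -1.0]]
force: [-0.4, 0.2, -0.7]
grip_width: 58.7
```

```bash
python3 look.py 15 wrist side; python3 go.py p 429.2 26.1 37 14.7 0 5;  python3 - <<'E'
from h import *
s,d=pickle.load(open("s15.pkl","rb"))
crop(d["wrist"]["pixels"],180,190,380,340,4,"w15.png")
E
```

```text
10.55 [431.2  27.1  59.8] [[-0.967, -0.255, 0.001], [-0.255, 0.967, -0.001], [-0.001, -0.001, -1.0]] [-0.4  0.2 -0.7] 58.70933081120304
10.65 [431.2  27.   60.1] [ 0.   0.2 -1.6] 59.07508146894381
[429.2  26.1  37. ]
[{"dp": [0.0004, -0.0001, 0.0046], "turn": [-0.02, 0.01, 0.02]}, {"dp": [0.0004, -0.0001, 0.0046], "turn": [-0.02, 0.01, 0.02]}, {"dp": [0.0004, -0.0001, 0.0046], "turn": [-0.02, 0.01, 0.02]}, {"dp": [0.0004, -0.0001, 0.0046], "turn": [-0.02, 0.01, 0.02]}, {"dp": [0.0004, -0.0001, 0.0046], "turn": [-0.02, 0.01, 0.02]}]
```

View pics/w15.png

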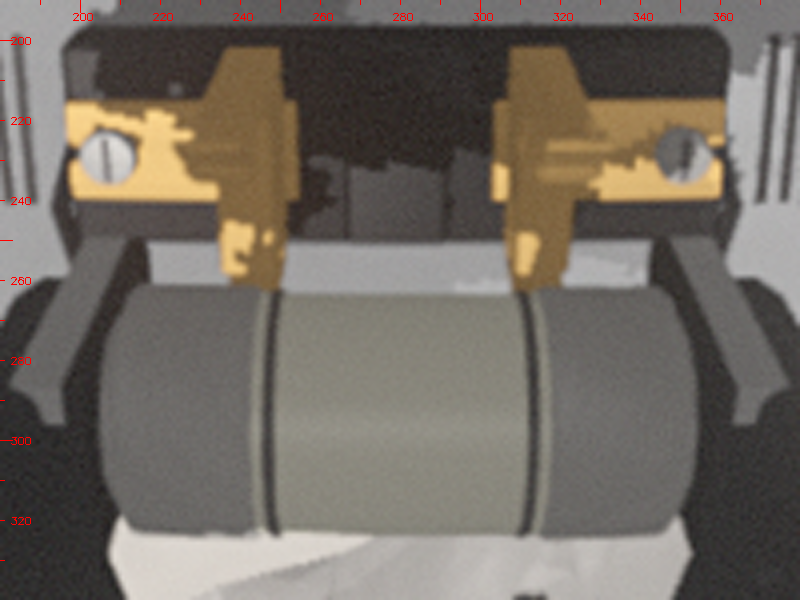

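View pics/side15.png

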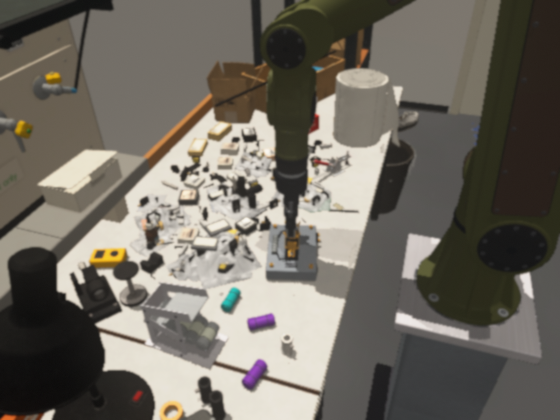

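Run:
```python
from h import *
s,d=pickle.load(open("s15.pkl","rb"));W=d["wrist"]
a=onz(W,206.5,229,54,s);b=onz(W,350,228.5,54,s);print(a,b,(a+b)/2)
print([onz(W,*u,45,s) for u in ()])
```

```text
[439.07603466 -15.91430243  54.        ] [416.63851349  67.96969156  54.        ] [427.85727407  26.02769457  54.        ]
[]
```

>>> jog_arm --series '[{"dp": [0.0008,-0.0003,0.004],"turn": [0,0,0],"gripper": 0.1},{"dp": [0.0008,-0.0003,0.004],"turn": [0,0,0],"gripper": 0.1},{"dp": [0.0006,-0.0002,0.004],"turn": [0,0,0],"gripper": 0.1},{"dp": [0.0002,0,0.004],"turn": [0,0,0],"gripper": 0.1},{"dp": [0,0,0.003],"turn": [0,0,0],"gripper": 0.1},{"dp": [0,0,0],"turn": [0,0,0],"gripper": 0.1}]' --squeeze 100

```text
t: 11.25
ee_pos: [428.9, 25.4, 39.6]
eef_rot: [[-0.967, -0.255, 0.002], [-0.255, 0.967, -0.001], [-0.001, -0.002, -1.0]]
force: [-0.1, 0.0, -1.0]
grip_width: 58.5
```

```bash
python3 look.py 16 wrist; python3 go.py p 428.8 26.1 37 14.7 0 5;  python3 - <<'E'
from h import *
s,d=pickle.load(open("s16.pkl","rb"))
crop(d["wrist"]["pixels"],180,190,380,340,4,"w16.png")
E
```

```text
11.25 [428.9  25.4  39.6] [[-0.967, -0.255, 0.002], [-0.255, 0.967, -0.001], [-0.001, -0.002, -1.0]] [-0.1  0.  -1. ] 58.49281308432219
11.3 [429.1  25.5  39.8] [-0.4  0.  -0.5] 58.39637285479041
[428.8  26.1  37. ]
[{"dp": [0.0, 0.0001, 0.0006], "turn": [-0.02, 0.02, 0.02]}, {"dp": [0.0, 0.0001, 0.0006], "turn": [-0.02, 0.02, 0.02]}, {"dp": [0.0, 0.0001, 0.0006], "turn": [-0.02, 0.02, 0.02]}, {"dp": [0.0, 0.0001, 0.0006], "turn": [-0.02, 0.02, 0.02]}, {"dp": [0.0, 0.0001, 0.0006], "turn": [-0.02, 0.02, 0.02]}]
```

View pics/w16.png

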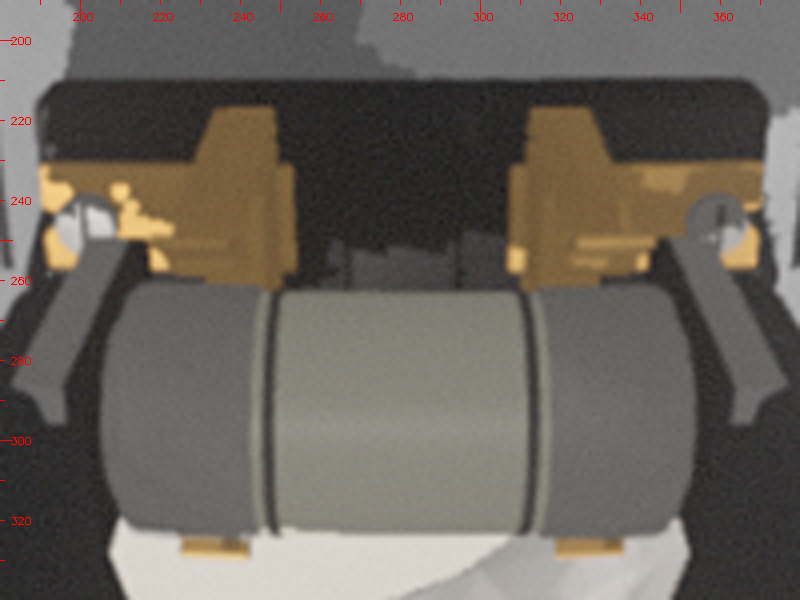

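>>> jog_arm --series '[{"dp": [0,0.0003,0.003],"turn": [0,0,0],"gripper": 0.1},{"dp": [0,0,0.003],"turn": [0,0,0],"gripper": 0.1},{"dp": [0,0,0.003],"turn": [0,0,0],"gripper": 0.1}]'

```text
t: 11.6
ee_pos: [429.5, 25.4, 34.1]
eef_rot: [[-0.967, -0.256, 0.003], [-0.256, 0.967, -0.002], [-0.003, -0.003, -1.0]]
force: [-9.7, -1.2, 22.2]
grip_width: 58.4
```

>>> jog_arm --series '[{"dp": [0,0,0.003],"turn": [0,0,0],"gripper": 0.1},{"dp": [0,0,0.003],"turn": [0,0,0],"gripper": 0.1}]'

```text
t: 11.8
ee_pos: [429.5, 25.0, 31.2]
eef_rot: [[-0.967, -0.256, 0.004], [-0.256, 0.967, -0.003], [-0.003, -0.004, -1.0]]
force: [-6.9, -0.9, 18.5]
grip_width: 58.5
```

>>> jog_arm --series '[{"dp": [0.0007,0.0003,0.003],"turn": [0,0,0],"gripper": 0.1},{"dp": [0.0007,0.0003,0.003],"turn": [0,0,0],"gripper": 0.1}]'

```text
t: 12.0
ee_pos: [429.3, 24.7, 27.8]
eef_rot: [[-0.967, -0.256, 0.007], [-0.256, 0.967, -0.004], [-0.006, -0.006, -1.0]]
force: [-2.9, -0.5, 9.5]
grip_width: 58.8
```

```bash
python3 look.py 17 wrist;  python3 - <<'E'
from h import *
s,d=pickle.load(open("s17.pkl","rb"))
crop(d["wrist"]["pixels"],180,190,380,340,4,"w17.png")
E
```

```text
12.0 [429.3  24.7  27.8] [[-0.967, -0.256, 0.007], [-0.256, 0.967, -0.004], [-0.006, -0.006, -1.0]] [-2.9 -0.5  9.5] 58.788760737002164
```

View pics/w17.png

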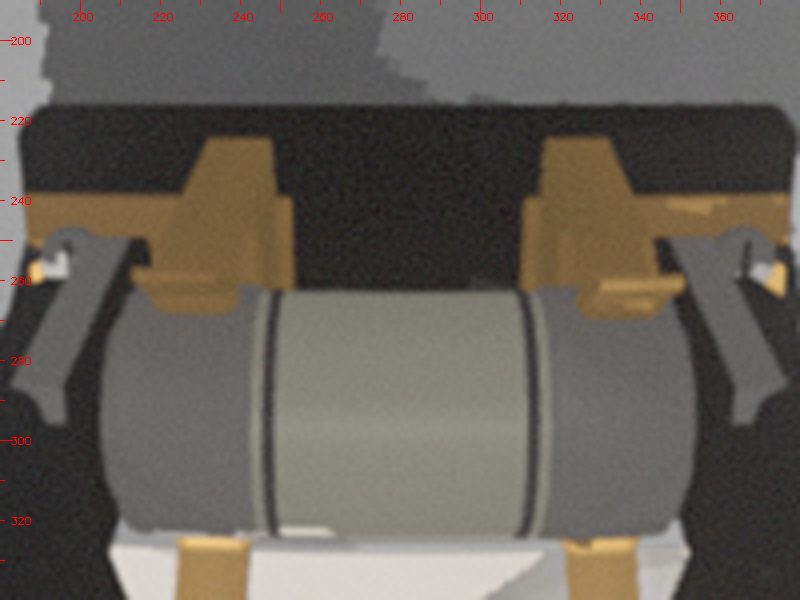

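>>> jog_arm --series '[{"dp": [0,0.0003,0.003],"turn": [0,0.2,0],"gripper": 0.1},{"dp": [0,0.0003,0.003],"turn": [0,0.2,0],"gripper": 0.1}]'

```text
t: 12.25
ee_pos: [428.9, 24.7, 22.4]
eef_rot: [[-0.967, -0.256, 0.0], [-0.256, 0.967, -0.007], [0.001, -0.007, -1.0]]
force: [-12.0, -4.3, 37.1]
grip_width: 58.4
```

>>> jog_arm --series '[{"dp": [0,0.0003,0.003],"turn": [0.2,0.2,0],"gripper": 0.1},{"dp": [0,0,0.003],"turn": [0,0,0],"gripper": 0.1}]'

```text
t: 12.45
ee_pos: [429.0, 24.5, 22.2]
eef_rot: [[-0.967, -0.256, -0.002], [-0.256, 0.967, -0.012], [0.005, -0.011, -1.0]]
force: [-16.5, -4.0, 50.6]
grip_width: 58.7
```

```bash
python3 look.py 18 wrist side scene;  python3 - <<'E'
from h import *
s,d=pickle.load(open("s18.pkl","rb"))
crop(d["wrist"]["pixels"],180,190,380,340,4,"w18.png")
crop(d["scene"]["pixels"],220,180,340,280,6,"c18.png")
E
```

```text
12.45 [429.   24.5  22.2] [[-0.967, -0.256, -0.002], [-0.256, 0.967, -0.012], [0.005, -0.011, -1.0]] [-16.5  -4.   50.6] 58.748972937835966
```

View pics/w18.png

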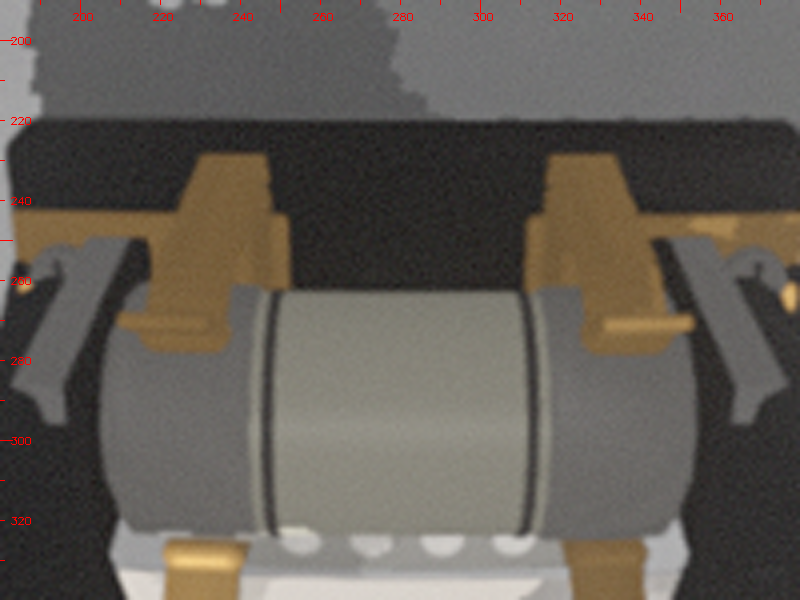

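View pics/c18.png

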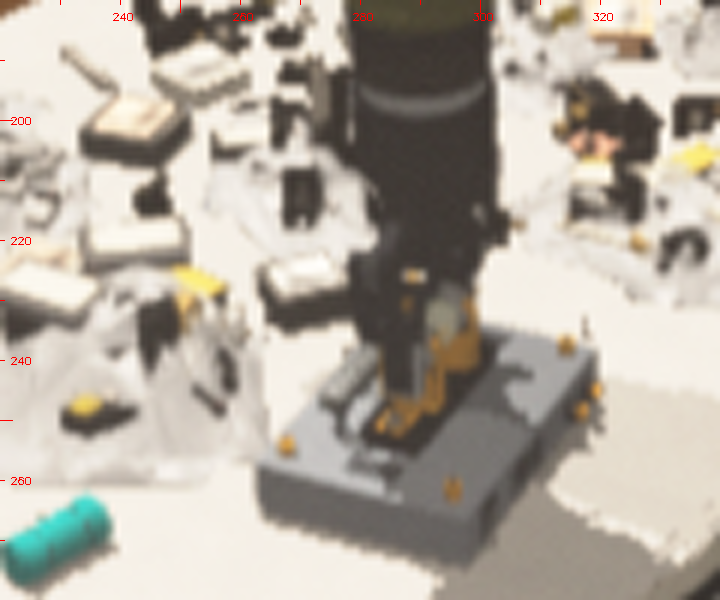

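>>> jog_arm --series '[{"dp": [0,0,0],"turn": [0,0,0],"gripper": 0.1},{"dp": [0,0,0],"turn": [0,0,0],"gripper": 0.1},{"dp": [0,0,0],"turn": [0,0,0],"gripper": 1},{"dp": [0,0,0],"turn": [0,0,0],"gripper": 1},{"dp": [0,0,0],"turn": [0,0,0],"gripper": 1},{"dp": [0,0,0],"turn": [0,0,0],"gripper": 1}]'

```text
t: 13.2
ee_pos: [429.8, 24.9, 22.5]
eef_rot: [[-0.967, -0.256, -0.0], [-0.256, 0.967, -0.011], [0.003, -0.011, -1.0]]
force: [-0.1, -0.1, 1.2]
grip_width: 85.4
```

```bash
python3 look.py 19 wrist;  python3 - <<'E'
from h import *
s,d=pickle.load(open("s19.pkl","rb"))
crop(d["wrist"]["pixels"],180,190,380,340,4,"w19.png")
E
```

```text
13.2 [429.8  24.9  22.5] [[-0.967, -0.256, -0.0], [-0.256, 0.967, -0.011], [0.003, -0.011, -1.0]] [-0.1 -0.1  1.2] 85.36418185347186
```

View pics/w19.png

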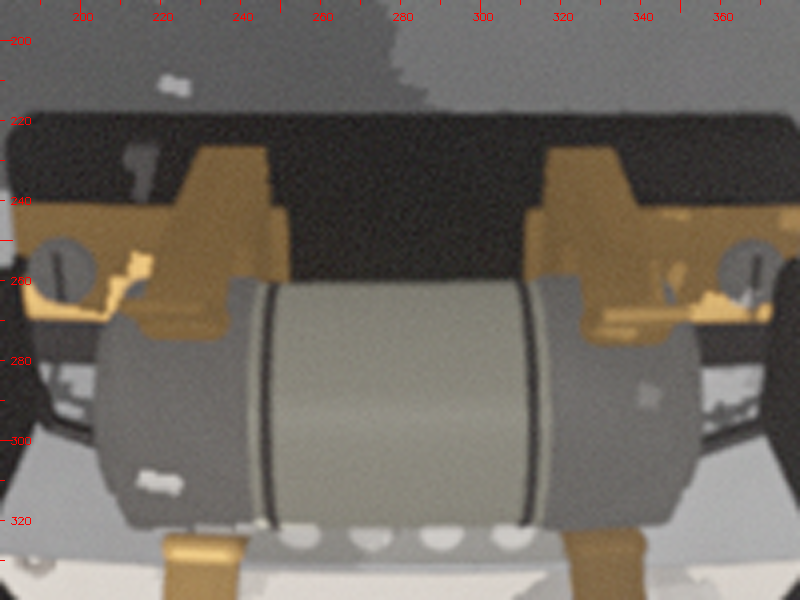

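Released and still seated. Now I raise the arm and move it back for a full check.

>>> jog_arm --series '[{"dp": [0,0,-0.005],"turn": [0,0,0],"gripper": 1},{"dp": [0,0,-0.01],"turn": [0,0,0],"gripper": 1},{"dp": [0,0,-0.02],"turn": [0,0,0],"gripper": 1},{"dp": [0,0,-0.03],"turn": [0,0,0],"gripper": 1},{"dp": [0,0,-0.03],"turn": [0,0,0],"gripper": 1},{"dp": [-0.015,0,-0.03],"turn": [0,0,0],"gripper": 1},{"dp": [-0.025,0,-0.015],"turn": [0,0,0],"gripper": 1},{"dp": [-0.025,0,0],"turn": [0,0,0],"gripper": 1},{"dp": [0,0,0],"turn": [0,0,0],"gripper": 1},{"dp": [0,0,0],"turn": [0,0,0],"gripper": 1},{"dp": [0,0,0],"turn": [0,0,0],"gripper": 1}]'

```text
t: 14.35
ee_pos: [493.7, 43.7, 175.5]
eef_rot: [[-0.967, -0.256, 0.004], [-0.256, 0.967, -0.011], [-0.001, -0.012, -1.0]]
force: [-1.3, -0.3, -0.2]
grip_width: 85.3
```

```bash
python3 look.py 20 wrist side scene;  python3 - <<'E'
from h import *
s,d=pickle.load(open("s20.pkl","rb"))
crop(d["side"]["pixels"],130,210,330,360,4,"c20.png")
crop(d["scene"]["pixels"],220,200,340,290,6,"c20b.png")
E
```

```text
14.35 [493.7  43.7 175.5] [[-0.967, -0.256, 0.004], [-0.256, 0.967, -0.011], [-0.001, -0.012, -1.0]] [-1.3 -0.3 -0.2] 85.32387626964935
```

View pics/wrist20.png

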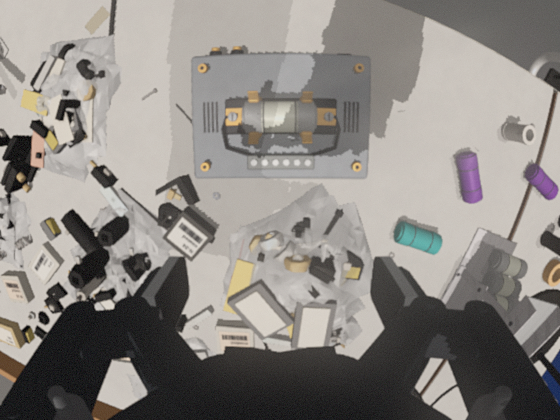

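View pics/c20.png

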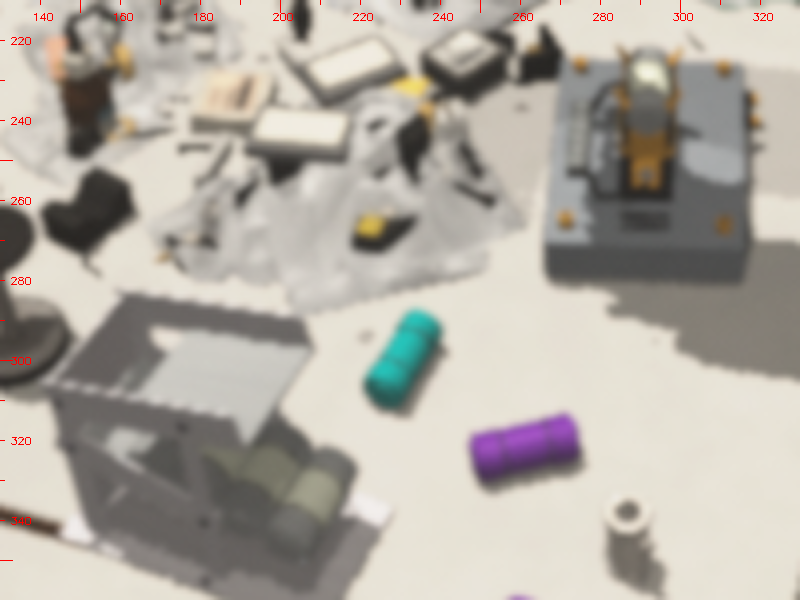

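View pics/c20b.png

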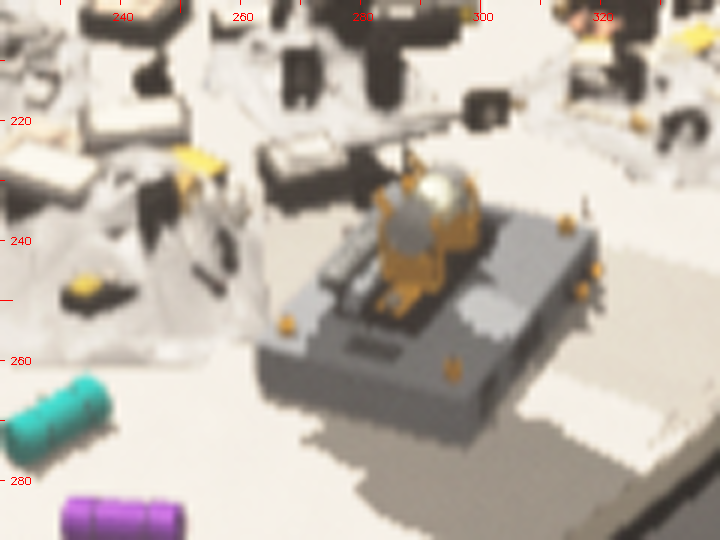

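Run:
```python
from h import *
s,d=pickle.load(open("s20.pkl","rb"));W=d["wrist"]
c=W["pixels"];x0,y0=185,45
k=4;im=cv2.resize(c[y0:185,x0:375],None,fx=k,fy=k,interpolation=cv2.INTER_CUBIC)
yaw=np.radians(14.7);ex=np.array([np.cos(yaw),np.sin(yaw),0]);ey=np.array([-np.sin(yaw),np.cos(yaw),0]);C=np.array([428.4,26.4,0])
for dx in(-13.5,13.5):
    pp=[proj(W,C+dx*ex+dy*ey+[0,0,82],s) for dy in(-30,30)]
    cv2.line(im,*[tuple(np.int32((p-[x0,y0])*k)) for p in pp],(0,0,255),1)
for dy in(-30,30):
    pp=[proj(W,C+dx*ex+dy*ey+[0,0,82],s) for dx in(-13.5,13.5)]
    cv2.line(im,*[tuple(np.int32((p-[x0,y0])*k)) for p in pp],(0,0,255),1)
cv2.imwrite("pics/w20.png",im)
crop(W["pixels"],430,210,560,340,5,"w20r.png")
```

```text
(no output)
```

View pics/w20.png

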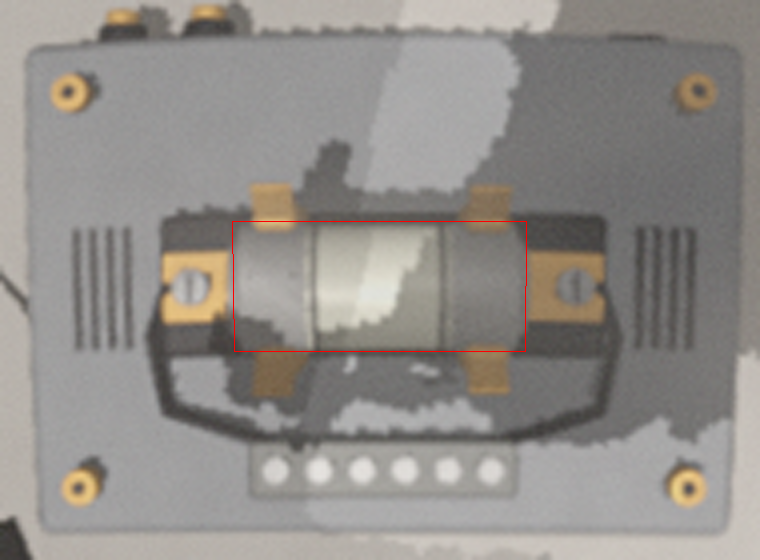

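View pics/w20r.png

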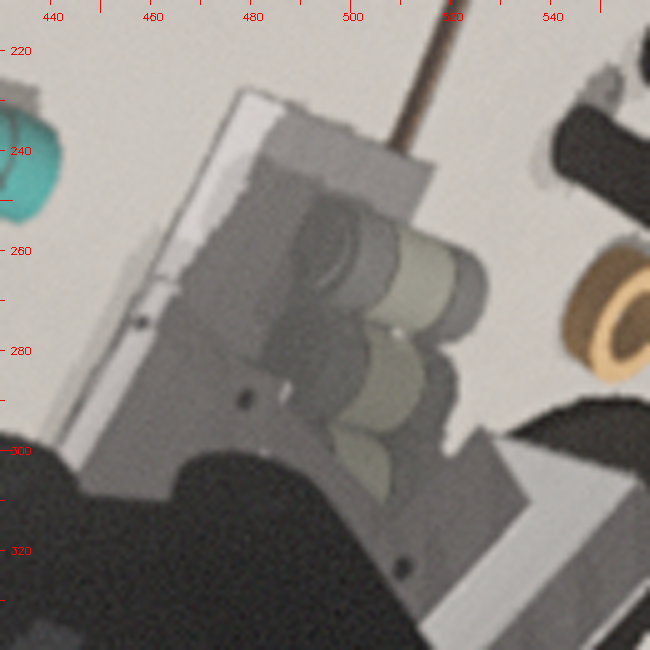

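```bash
python3 -c "
from cell import arm
print(arm.sign_off())"
```

```text
the job is handed in; nothing more can be done
None
```

I took the end fuse from the dispenser, pressed it into the brass clips until it stopped solidly, let go and backed the arm away. The job was handed in at about 14.5 s; no verdict is reported.

**Fitted fuse:** In the last wrist picture the fuse's outline lies within about 1 mm of where a fuse at the seat should appear. It looks level and square, with both clips over its end caps. It stopped at the tool height I expected for full seating, with about 50 N pressing. Side force appeared while pressing, up to about 17 N, but was gone once I let go.

**Dispenser:** Fuse 2 lies at the stop, where fuse 1 was in the first side picture. Fuses 3 and 4 lie close behind it. Fuse 5 was not clearly visible in the last pictures, so I could not check its spacing.

**Bystanders:** The arm kept well above them and nothing looks moved in the pictures, but I did not measure their positions.

**Disagreement:** The open fingertips were about 45–50 mm behind the reported TCP in both the wrist and the fixed cameras. The interface text would put them about 13 mm back. I gripped and fitted by the images instead of the stated 19 mm offset, and both the grip and the seating came out as that predicted.

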